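# Turn the runway tile cork side up

### The job

The next class rolls the steel balls over cork instead of copper. First slide the corral's gate fully shut so that the balls stay penned, then turn the copper-faced tile over and lay it flat, cork side up, squarely along the middle of the grey runway stand in front of the gate, between the pen and the blue end lip. Lay the tile down under control, never dropping it or letting it topple, let no ball out, leave the wand, vial and copper weight where they are, and let go at the end.

Things in the scene. Friction and masses are not known exactly. Their poses are not given: they have to be found in the camera images.
- corral: Fixed unit, origin on the cart top below the line where stand and pen meet. +y side: the pen, a white floor 140 (x) x 175 (y) mm, top at z = 30 mm, clear walls 20 mm high on three sides, the gate along x at y = 13 mm. -y side: grey runway stand 40 mm wide, top at z = 20 mm, from y = 0 (pen edge, 10 mm step up) to y = -156 mm (blue end lip 60 mm wide, 8 mm high over the stand, 12 mm thick).
- stand_mid (a point): Middle of the runway stand's top face, 20 mm above the cart; axes as the corral's: y along the stand towards the gate, x across it. The tile's place is centred here (8 mm free at each end); it overhangs the stand by 6 mm on each side.
- gate (a joint): Gate slide in m: 0 fully shut (hard stop), 0.080 fully open. It opens towards the corral's -x, friction 1.5 N, and stays where it is left.
- gate_grip (a point): Point in the gate's blue handle, an upright block 16 (corral x) x 20 (y) mm, 28 mm high. The point is 70 mm above the cart, 10 mm below the handle's top and 18 mm above the top edge of the gate panel, which is clear, 128 mm long, 6 mm thick, 22 mm high and centred under the handle.
- tile: Loose flat tile 140 (x) x 52 (y) x 12 (z) mm, about 0.22 kg, origin at its centre. +z is the copper face, -z the cork face; it starts copper up. Its +x end has a black band. On each long side, 52 mm from the centre towards +x, a round brass pivot button 10 mm across stands out 5 mm (62 mm over both). Pinched on the buttons with about 5 N it can swing about them; with 30 N it is held stiffly.
- tile_pivot (a point): Point midway between the two brass buttons inside the tile: (52, 0, 0) mm in the tile's frame, 18 mm from its +x end and 122 mm from its -x end. Axes as the tile's.
- rest: Fixed black parking block on which the tile starts, 110 (x) x 40 (y) x 20 mm high, origin under its centre. The tile lies along its x and overhangs it on all sides.
- vial: Glass vial with cork stopper, 28 mm across, 70 mm tall, standing, origin under its centre. Leave alone.
- weight: Copper coin weight, disc 44 mm across, 14 mm high, origin under its centre. Leave alone.
- wand: Blue magnet wand lying flat, 170 mm long along x, 26 mm wide, 14 mm high, origin at its underside near the middle. Leave alone.
- ball1_center (a point): Centre of steel ball 1, 24 mm across, loose on the pen's floor; it must stay in the pen.
- ball2_center (a point): Centre of steel ball 2, 24 mm across, loose on the pen's floor; it must stay in the pen.
- ball3_center (a point): Centre of steel ball 3, 24 mm across, loose on the pen's floor; it must stay in the pen.
- ball4_center (a point): Centre of steel ball 4, 24 mm across, loose on the pen's floor; it must stay in the pen.
Things that resemble listed ones, but are neither listed nor needed, are in the scene too. Leave any green or red look-alike of the part that bears ball4_center alone.

How it is judged:
On the way, in this order (a step that is already met when the one before it is completed fails the run):
1. the gate is fully shut (value of joint gate below 0.006 m), for 0.2 s.
2. the tile is turned cork side up (angle between tile's own z axis and vertical above 2.9 rad), for 0.1 s.
At the end, for the whole second after the job is handed in: The tile lies still and flat on the runway stand, cork face up (within 3.5 degrees), its centre within 10 mm across and 12 mm along of the stand's middle and its length along the stand within 7 degrees (either end towards the gate); the gate is within 6 mm of shut and all four balls are in the pen (angle between tile's own z axis and vertical above 3.08 rad and x of tile in the frame of stand_mid between -0.01 and 0.01 m and y of tile in the frame of stand_mid between -0.012 and 0.012 m and z of tile in the frame of stand_mid between 0.002 and 0.01 m and angle between the x axis of tile and the y axis of stand_mid, either way round below 0.12 rad and linear speed of tile below 0.02 m/s and value of joint gate below 0.006 m and x of ball1_center in the frame of corral between -0.07 and 0.07 m and y of ball1_center in the frame of corral between 0.013 and 0.175 m and z of each of ball1_center, ball2_center, ball3_center, ball4_center in the frame of corral above 0.035 m and x of ball2_center in the frame of corral between -0.07 and 0.07 m and y of ball2_center in the frame of corral between 0.013 and 0.175 m and x of ball3_center in the frame of corral between -0.07 and 0.07 m and y of ball3_center in the frame of corral between 0.013 and 0.175 m and x of ball4_center in the frame of corral between -0.07 and 0.07 m and y of ball4_center in the frame of corral between 0.013 and 0.175 m); the robot touches nothing.
It fails at once if the tile is dropped or topples (it moves faster than 0.5 m/s while no finger touches it) (linear speed of tile above 0.5 m/s and contact force between the fingers and tile below 0.01 N).
It fails at once if a ball leaves the pen (height (world z) of any of ball1_center, ball2_center, ball3_center, ball4_center below 0.034 m).
It fails at once if the vial, weight or wand is moved by more than 25 mm or the vial is tipped over (distance of any of vial, weight, wand from where it was at the start of the episode above 0.025 m or angle between vial's own z axis and vertical above 0.6 rad).
It also fails if it takes over 64 s, if anything falls off the work surface, if the arm or the gripper's body presses on something with over 40 N, if the wrist force passes 120 N, or if a joint passes its speed limit or range.

### The arm

A 6-joint arm with a two-finger parallel gripper is mounted at the origin on the work surface. World frame = base frame: x ahead of the robot, y to its left, z up, the work surface at z = 0. Lengths are in m, angles in rad, forces in N, time in s.
With the tool pointing down it reaches from about 0.35 to 0.975 m from the base axis. Payload 7.1 kg.
Tool frame: the origin (TCP) lies between the finger pads; the fingertips stand 25 mm ahead of it and the grasp point (between the pads) lies 6 mm ahead of it; z points along the fingers, y is the direction in which the jaws open and shut (so a half turn about z gives the same grasp; the last joint's range is limited). The gripper opens to 88 mm and grips with 3 to 60 N. Pads are 20 mm wide; open, the fingers measure 115 mm over their backs; the gripper's body (75 mm by 178 mm) begins 61 mm behind the grasp point.
Start: joints at [-1.189, 0.423, 1.63, -0, 1.089, -0.019], TCP at [0.244, -0.575, 0.248] pointing down, gripper open.
Joint ranges: [-3, 3], [-0.9, 2.11], [0.09, 2.58], [-1.31, 4.45], [0.11, 2.69], [-2.54, 2.54]. Speed limits (rad/s): [2.39, 2.39, 3.01, 3.14, 3.14, 3.14].

### API

Orientations are given as a unit quaternion [w, x, y, z].
In Python, from rig import state, viewer, ticket gives the robot as it stands.
- The arm moves only by the tool drive_tool, never from a script. Its argument "deltas" is a list of rows, each a list of 4 numbers: the shift along the tool's x, y, z in cm, then the turn about the tool's z in rad. In form: [[tx, ty, tz, twist], ...]. A call has exactly 10 rows; each row shifts and turns the pose as measured when the row begins, along the tool's axes as they then stand; what a row does not reach is not made up. A row lasts 1/8 s, in which the tool goes at most 62.5 mm and 10.7 degrees, less where a joint would pass 70% of its speed; a pose out of reach is approached as far as the arm can. A call with a gripper value outside its range is refused whole. "jaw" is the gripper's target within -1 to 1 (fully open at 1, half-way at 0, shut at -1), set as the call begins (left out, the last holds). The fingers move at their own pace and stop on an object; "newtons" is the grip in N (left out, the last holds). Time passes only in rows, so rows that do not move let the fingers close, or fill a call up. It gives the time, the measured TCP pose, the force and the opening at its end, in the units of the state.
- state(): the state, without advancing time (a new reading comes with each control period).
- viewer.grab_frame(name): name is "scene" or "top" or "wrist"; returns a dict with "color" (420x560x3 uint8, red, green, blue), "intrinsics" (3x3 intrinsics, pixels), "k1" (the pictures are not rectified: a ray, as slopes to the right and down, at radius r is drawn at 1 + k1 r^2 times it, then the intrinsics apply), "world_from_camera" (4x4, takes a point from camera to world coordinates). Camera axes: x right, y up, looking along -z (the intrinsics and any distortion apply to the point x, -y, -z); pixel columns grow to the right and rows downward; lengths in m; the calibration is good to about 2 mm. A picture is of the moment at which its call begins. There is no depth.
- ticket.hand_in(): hands the job in, once; it reports no verdict.
The state is a dict: "clock": time; "q": joint angles; "joint_vel": joint speeds; "joint_torque": joint torques, N m; "eef_pos": TCP position; "ee_rot": TCP orientation; "force": force on the tool from outside, world axes, zero at the start; "wrist_torque": the same for the moment, N m; "width": opening from 0.0 (shut) to 1.0 (fully open).
Only numpy, scipy, OpenCV 4.12 (cv2) and the standard library are available. Lean on these libraries where they do the work, as an engineer would, in place of code of your own. Each camera call takes 0.05 s, during which the arm holds its last target.

## Working session

There is one attempt and no reset: what is moved stays moved. The work goes in short steps, Python scripts to look and compute and a tool call to move; the robot and the scene stay as the last step left them, time stands still between calls to the robot, and variables do not carry over. Pictures are saved under pics/ and viewed, and the job is handed in when it is done.

Besides the shell and the picture viewer there is one more tool, called after "Request:" in YAML: its name, and indented under it one key for each argument. drive_tool: Moves the arm, as the interface text tells. Its arguments: {"type":"object","properties":{"deltas":{"type":"array"},"jaw":{"type":"number"},"newtons":{"type":"number"}},"required":["deltas"]}

```bash
ls; mkdir -p pics; cat > h.py <<'E'
import numpy as np, cv2
from rig import state, viewer, ticket
def grab(n,fn=None):
    f=viewer.grab_frame(n)
    if fn: cv2.imwrite('pics/'+fn,cv2.cvtColor(f['color'],cv2.COLOR_RGB2BGR))
    return f
def ray(f,u,v):
    K=np.array(f['intrinsics']);k1=f['k1']
    xd=(u-K[0,2])/K[0,0]; yd=(v-K[1,2])/K[1,1]
    x,y=xd,yd
    for _ in range(30):
        s=1+k1*(x*x+y*y); x,y=xd/s,yd/s
    T=np.array(f['world_from_camera'])
    return T[:3,3],T[:3,:3]@np.array([x,-y,-1.])
def onz(f,u,v,z):
    o,d=ray(f,u,v); t=(z-o[2])/d[2]; return o+t*d
def proj(f,p):
    T=np.array(f['world_from_camera']);c=T[:3,:3].T@(np.array(p)-T[:3,3])
    x,y=c[0]/-c[2],-c[1]/-c[2]; s=1+f['k1']*(x*x+y*y);K=np.array(f['intrinsics'])
    return K[0,0]*x*s+K[0,2],K[1,1]*y*s+K[1,2]
E
python3 - <<'E'
from h import *
for n in ['scene','top','wrist']:
    f=grab(n,n+'0.png'); print(n,np.round(f['intrinsics'],1).tolist(),f['k1'],np.round(f['world_from_camera'],3).tolist())
print(state())
E
```

```text
pics
scene [[397.0, 0.0, 276.0], [0.0, 397.0, 211.6], [0.0, 0.0, 1.0]] 0.006637567542805221 [[-0.553, -0.583, 0.596, 1.024], [0.833, -0.399, 0.383, 0.287], [0.015, 0.708, 0.706, 0.613], [0.0, 0.0, 0.0, 1.0]]
top [[448.3, 0.0, 276.7], [0.0, 448.3, 213.7], [0.0, 0.0, 1.0]] -0.12904049443338433 [[0.001, 0.991, -0.135, 0.425], [-1.0, 0.003, 0.015, 0.006], [0.015, 0.135, 0.991, 1.167], [0.0, 0.0, 0.0, 1.0]]
wrist [[351.3, 0.0, 288.0], [0.0, 351.3, 208.3], [0.0, 0.0, 1.0]] -0.03711836848697556 [[0.389, 0.88, 0.274, 0.319], [-0.921, 0.372, 0.114, -0.544], [-0.001, -0.297, 0.955, 0.384], [0.0, 0.0, 0.0, 1.0]]
{'clock': 0.15, 'q': array([-1.18902003e+00,  4.23682000e-01,  1.63046912e+00, -3.80295105e-06,
        1.08860641e+00, -1.89843187e-02]), 'joint_vel': array([-0.00112261, -0.00174634, -0.00172631,  0.00104004,  0.00143494,
       -0.00057484]), 'joint_torque': array([ 2.43901895e-04, -5.44986570e+01, -2.73918539e+01,  6.44122786e-02,
        2.05207255e-02, -7.21833771e-05]), 'eef_pos': array([ 0.24371268, -0.57510717,  0.24708764]), 'ee_rot': array([-5.72578501e-04,  9.79990609e-01,  1.99042876e-01, -1.06730084e-04]), 'force': array([-0.06597236, -0.21689475,  0.38991465]), 'wrist_torque': array([-0.06242529,  0.04682948, -0.00866302]), 'width': 1.0004941341252587}
```

View pics/scene0.png

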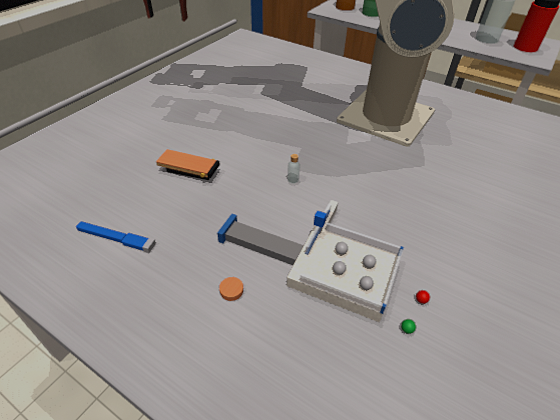

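View pics/top0.png

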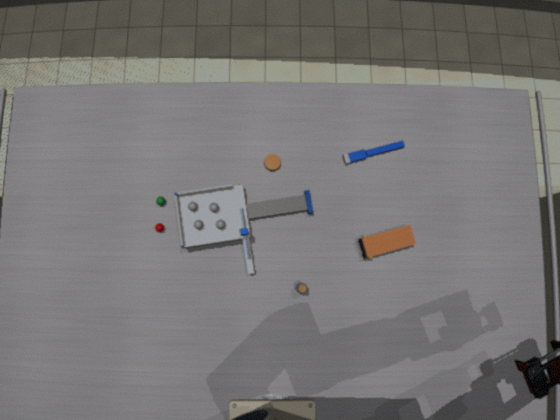

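View pics/wrist0.png

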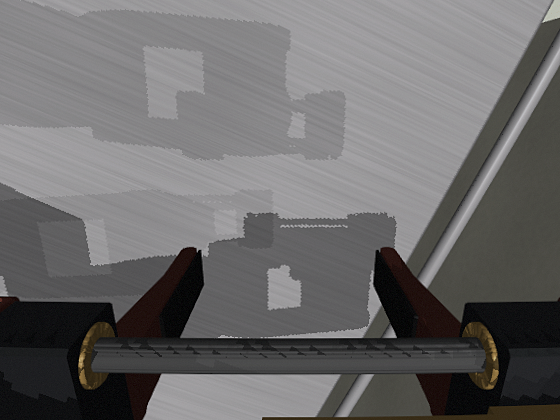

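The top view shows the pen with four grey balls around (207,216). The blue gate handle is at (244,232) with the gate partly open, and the blue lip is at (308,203). The copper tile is at (387,242) with its black band at the left. The coin weight is at (272,162), and the red and green look-alike balls at (160,227) and (160,201) are outside the pen. Next I'll measure these positions.

```bash
python3 - <<'E'
from h import *
for n,boxes in {'top':[(170,140,330,310),(345,215,425,270)],'scene':[(200,180,420,320),(145,140,230,190)]}.items():
    im=cv2.imread(f'pics/{n}0.png')
    for i,b in enumerate(boxes):
        c=im[b[1]:b[3],b[0]:b[2]]; s=min(800/c.shape[1],600/c.shape[0]); s=int(s)
        cv2.imwrite(f'pics/c_{n}{i}.png',cv2.resize(c,None,fx=s,fy=s,interpolation=cv2.INTER_CUBIC)); print(n,i,s,b)
for n in ['top','scene']:
    f=grab(n); hsv=cv2.cvtColor(f['color'],cv2.COLOR_RGB2HSV)
    for nm,lo,hi in [('blue',(100,120,40),(125,255,255)),('copper',(3,120,90),(18,255,255))]:
        m=cv2.inRange(hsv,np.array(lo),np.array(hi))
        cs,_=cv2.findContours(m,cv2.RETR_EXTERNAL,cv2.CHAIN_APPROX_NONE)
        for c in cs:
            if cv2.contourArea(c)>15:
                M=cv2.moments(c);r=cv2.minAreaRect(c);print(n,nm,cv2.contourArea(c),round(M['m10']/M['m00'],1),round(M['m01']/M['m00'],1),np.round(cv2.boxPoints(r),1).tolist())
E
```

```text
top 0 3 (170, 140, 330, 310)
top 1 10 (345, 215, 425, 270)
scene 0 3 (200, 180, 420, 320)
scene 1 9 (145, 140, 230, 190)
top blue 34.5 243.7 231.1 [[240.0, 228.0], [247.0, 228.0], [247.0, 234.0], [240.0, 234.0]]
top blue 70.0 308.4 201.9 [[304.5, 191.10000610351562], [308.70001220703125, 190.39999389648438], [312.3999938964844, 212.60000610351562], [308.20001220703125, 213.3000030517578]]
top blue 343.0 373.7 151.2 [[348.0, 153.3000030517578], [401.79998779296875, 138.60000610351562], [404.20001220703125, 147.5], [350.3999938964844, 162.1999969482422]]
top copper 22.0 302.0 288.0 [[298.20001220703125, 286.3999938964844], [303.0, 284.0], [305.6000061035156, 289.20001220703125], [300.79998779296875, 291.6000061035156]]
top copper 919.0 387.7 240.9 [[361.1000061035156, 237.5], [408.6000061035156, 223.3000030517578], [414.6000061035156, 243.39999389648438], [367.0, 257.6000061035156]]
top copper 162.5 272.1 162.0 [[265.0, 155.0], [279.0, 155.0], [279.0, 169.0], [265.0, 169.0]]
scene blue 16.0 382.5 308.2 [[379.6000061035156, 312.0], [383.0, 303.6000061035156], [385.3999938964844, 304.600
[... 1319 characters left out ...]
2.9000015258789], [533.0999755859375, 77.30000305175781], [558.5999755859375, 83.4000015258789], [557.2999877929688, 89.0]]
scene copper 27.0 466.0 76.4 [[454.70001220703125, 75.19999694824219], [455.79998779296875, 70.69999694824219], [491.1000061035156, 79.5], [490.0, 84.0]]
scene copper 250.0 501.7 72.6 [[476.0, 69.69999694824219], [478.1000061035156, 61.900001525878906], [523.4000244140625, 73.5999984741211], [521.2999877929688, 81.5]]
scene copper 108.0 553.9 71.0 [[535.5, 74.30000305175781], [557.5, 58.900001525878906], [566.5999755859375, 71.9000015258789], [544.5999755859375, 87.30000305175781]]
scene copper 19.0 476.7 61.0 [[471.0, 59.0], [484.0, 59.0], [484.0, 64.0], [471.0, 64.0]]
```

View pics/c_top0.png

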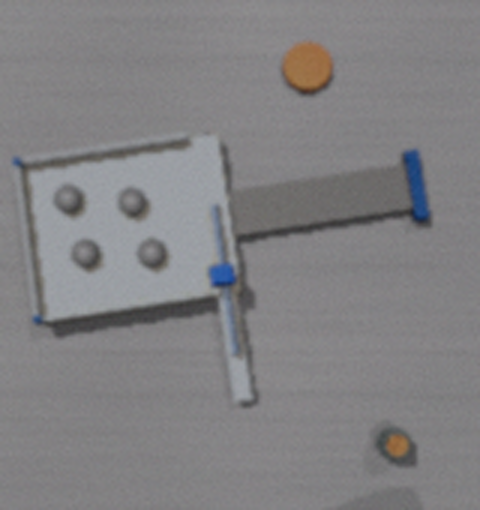

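View pics/c_scene0.png

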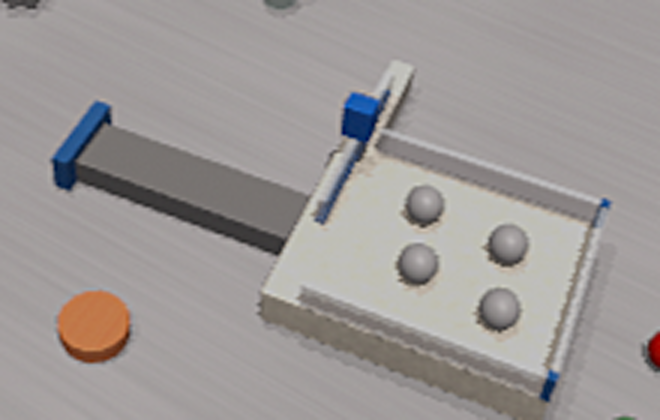

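View pics/c_top1.png

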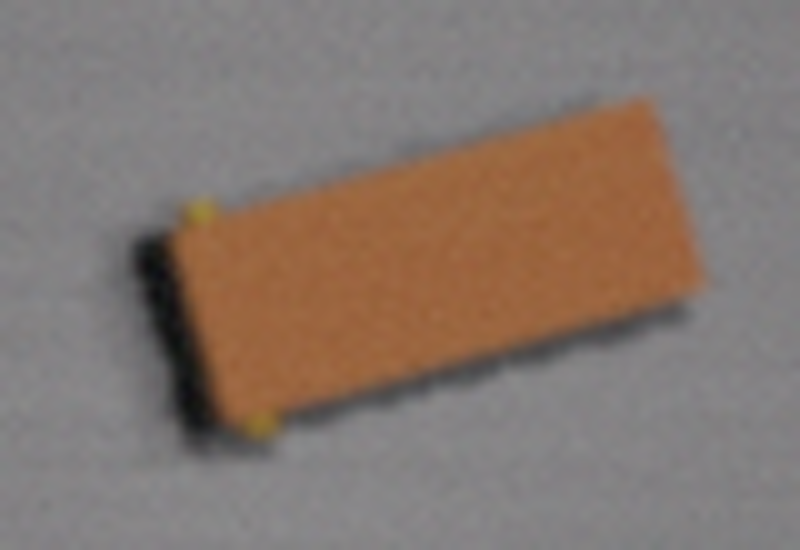

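View pics/c_scene1.png

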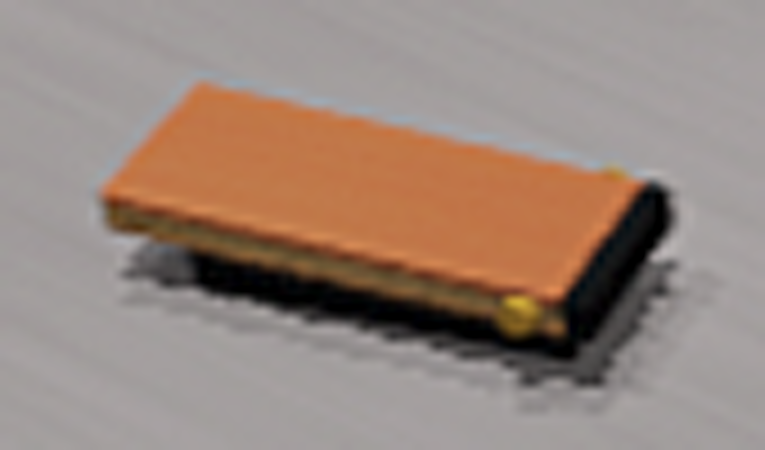

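The crops match the description. The tile's brass buttons are at top pixels (364.6,235.7) and (370.7,257.2), next to the black band. The handle is the small blue block with the panel under it. The steel balls are the four grey ones inside the pen. Next I'll convert these pixels to world positions.

```bash
python3 - <<'E'
from h import *
t=grab('top');s=grab('scene')
def cr(b,k,p): return ((p[0]+.5)/k-.5+b[0],(p[1]+.5)/k-.5+b[1])
def tri(p,q):
    o1,d1=ray(t,*p);o2,d2=ray(s,*q);A=np.c_[d1,-d2];x=np.linalg.lstsq(A,o2-o1,rcond=None)[0]
    a,b=o1+x[0]*d1,o2+x[1]*d2; return (a+b)/2,np.linalg.norm(a-b)
T1=(345,215);S1=(145,140);T0=(170,140);S0=(200,180)
b1=cr(T1,10,(201,212));b2=cr(T1,10,(262,427))
print('buttons z26',onz(t,*b1,.027),onz(t,*b2,.027), 'scene b1',onz(s,*cr(S1,9,(519,313)),.027))
# tile top corners (z=.032): copper -x end
for p in [(655,97),(708,288),(172,232),(225,428)]: print('tile top',onz(t,*cr(T1,10,p),.032))
for p in [(200,82),(103,195),(648,182),(568,303)]: print('tile scn',onz(s,*cr(S1,9,p),.032))
print('handle top-centroid z~.075', onz(t,243.7,231.1,.078))
print('handle tri',tri((243.7,231.1),(319.6,218.5)))
print('handle scene top', onz(s,*cr(S0,3,(366,100)),.08))
# lip top corners z=.028
for p in [(404,152),(417,150),(428,218),(414,220)]: print('lip top',onz(t,*cr(T0,3,p),.028))
for p in [(99,103),(112,110),(75,160),(57,158)]: print('lip scn',onz(s,*cr(S0,3,p),.028))
# pen corner posts (z .05?) & stand edges
for p in [(235,238),(410,209),(230,192),(404,166)]: print('stand top edge',onz(t,*cr(T0,3,p),.02))
for p in [(110,125),(308,195),(76,161),(281,237)]: print('stand scn edge',onz(s,*cr(S0,3,p),.02))
for p in [(17,160),(37,320)]: print('post top',onz(t,*cr(T0,3,p),.05))
for p in [(605,203),(550,375)]: print('post scn',onz(s,*cr(S0,3,p),.05))
for p in [(217,136)]: print('pen corner floor top',onz(t,*cr(T0,3,p),.03))
for p in [(265,293)]: print('pen corner scn',onz(s,*cr(S0,3,p),.03))
E
```

```text
buttons z26 [ 0.52415752 -0.23684113  0.027     ] [ 0.46894918 -0.25146321  0.027     ] scene b1 [ 0.5235318  -0.23796561  0.027     ]
tile top [ 0.55350143 -0.35592147  0.032     ]
tile top [ 0.50395295 -0.36820613  0.032     ]
tile top [ 0.5185934  -0.22814418  0.032     ]
tile top [ 0.46853666 -0.24076733  0.032     ]
tile scn [ 0.50228341 -0.36939474  0.032     ]
tile scn [ 0.55270507 -0.35466083  0.032     ]
tile scn [ 0.46748136 -0.24128547  0.032     ]
tile scn [ 0.51774546 -0.22591087  0.032     ]
handle top-centroid z~.075 [0.53060356 0.07053238 0.078     ]
handle tri (array([0.53169881, 0.07083709, 0.06800873]), np.float64(0.0006219958879975534))
handle scene top [0.52766103 0.07145588 0.08      ]
lip top [ 0.64174368 -0.0820695   0.028     ]
lip top [ 0.64355502 -0.0933251   0.028     ]
lip top [ 0.58433967 -0.10224221  0.028     ]
lip top [ 0.58257007 -0.09020198  0.028     ]
lip scn [ 0.58623037 -0.10059345  0.028     ]
lip scn [ 0.58654435 -0.08907776  0.028     ]
lip scn [ 0.63687716 -0.08103906  0.028     ]
lip scn [ 0.64216369 -0.09193136  0.028     ]
stand top edge [0.56756347 0.0631939  0.02      ]
stand top edge [ 0.5932499  -0.08749884  0.02      ]
stand top edge [0.60755098 0.06790648 0.02      ]
stand top edge [ 0.63091629 -0.08259369  0.02      ]
stand scn edge [ 0.59280044 -0.08654813  0.02      ]
stand scn edge [0.57014385 0.05836136 0.02      ]
stand scn edge [ 0.63191514 -0.0849541   0.02      ]
stand scn edge [0.60954043 0.06205596 0.02      ]
post top [0.62971887 0.24721548 0.05      ]
post top [0.49445423 0.22619718 0.05      ]
post scn [0.49514852 0.22502705 0.05      ]
post scn [0.62891161 0.2447239  0.05      ]
pen corner floor top [0.6547398  0.07910638 0.03      ]
pen corner scn [0.65776754 0.08018857 0.03      ]
```

```bash
cat >> h.py <<'E'
YC=np.radians(8.75); EX=np.array([np.cos(YC),np.sin(YC)]);EY=np.array([-np.sin(YC),np.cos(YC)])
MID=np.array([.6001,-.0085]);ORG=MID+.078*EY
def pose():
    st=state();w,x,y,z=st['ee_rot'];p=np.array(st['eef_pos'])
    tx=np.array([1-2*(y*y+z*z),2*(x*y+w*z)]);return p,np.arctan2(tx[1],tx[0]),st
def rows(tgt,yaw,n):
    p,ps,st=pose();dy=(yaw-ps+np.pi)%(2*np.pi)-np.pi
    d=(np.array(tgt)-p)/n
    for i in range(n):
        a=ps+dy*i/n
        print([round(x,2) for x in [100*(d[0]*np.cos(a)+d[1]*np.sin(a)),100*(d[0]*np.sin(a)-d[1]*np.cos(a)),-100*d[2]]]+[round(-dy/n,3)])
def rep():
    p,ps,st=pose();print(round(st['clock'],2),'pos',np.round(p,4),'yaw',round(np.degrees(ps),2),'w',round(st['width']*.088,4),'F',np.round(st['force'],2),'M',np.round(st['wrist_torque'],2),'q',np.round(st['q'],2));
    c=p[:2]-ORG; print('corral xy of TCP',np.round([c@EX,c@EY],4))
E
python3 -c "
from h import *
rep();rows([.530,.0725,.20],np.pi/2+YC,18)"
```

```text
0.35 pos [ 0.2438 -0.5753  0.2475] yaw 22.96 w 0.0881 F [-0.08 -0.06 -0.09] M [ 0.02 -0.05 -0.03] q [-1.19  0.42  1.63 -0.    1.09 -0.02]
corral xy of TCP [-0.4384 -0.5841]
[np.float64(2.87), np.float64(-2.69), np.float64(0.26), np.float64(-0.073)]
[np.float64(3.06), np.float64(-2.48), np.float64(0.26), np.float64(-0.073)]
[np.float64(3.23), np.float64(-2.24), np.float64(0.26), np.float64(-0.073)]
[np.float64(3.39), np.float64(-2.0), np.float64(0.26), np.float64(-0.073)]
[np.float64(3.53), np.float64(-1.75), np.float64(0.26), np.float64(-0.073)]
[np.float64(3.64), np.float64(-1.48), np.float64(0.26), np.float64(-0.073)]
[np.float64(3.74), np.float64(-1.21), np.float64(0.26), np.float64(-0.073)]
[np.float64(3.82), np.float64(-0.93), np.float64(0.26), np.float64(-0.073)]
[np.float64(3.88), np.float64(-0.65), np.float64(0.26), np.float64(-0.073)]
[np.float64(3.92), np.float64(-0.36), np.float64(0.26), np.float64(-0.073)]
[np.float64(3.93), np.float64(-0.08), np.float64(0.26), np.float64(-0.073)]
[np.float64(3.93), np.float64(0.21), np.float64(0.26), np.float64(-0.073)]
[np.float64(3.9), np.float64(0.5), np.float64(0.26), np.float64(-0.073)]
[np.float64(3.86), np.float64(0.79), np.float64(0.26), np.float64(-0.073)]
[np.float64(3.79), np.float64(1.07), np.float64(0.26), np.float64(-0.073)]
[np.float64(3.7), np.float64(1.34), np.float64(0.26), np.float64(-0.073)]
[np.float64(3.59), np.float64(1.61), np.float64(0.26), np.float64(-0.073)]
[np.float64(3.46), np.float64(1.87), np.float64(0.26), np.float64(-0.073)]
```

Request:
drive_tool:
  deltas:
    - [2.9, -2.7, 0, -0.075]
    - [3.1, -2.5, 0, -0.075]
    - [3.2, -2.2, 0, -0.075]
    - [3.4, -2.0, 0, -0.075]
    - [3.5, -1.8, 0, -0.075]
    - [3.6, -1.5, 0, -0.075]
    - [3.7, -1.2, 0, -0.075]
    - [3.8, -0.9, 0, -0.075]
    - [3.9, -0.7, 0, -0.075]
    - [3.9, -0.4, 0, -0.075]
  jaw: 0
  newtons: 20

```text
clock: 1.6
eef_pos: [0.3996, -0.205, 0.248]
ee_rot: [0.002, 0.834, 0.552, 0.001]
force: [-0.1, -0.4, -0.2]
width: 0.5
```

```bash
python3 -c "
from h import *
rep();rows([.530,.0725,.14],np.pi/2+YC,10)"
```

```text
1.6 pos [ 0.3996 -0.205   0.248 ] yaw 67.04 w 0.044 F [-0.12 -0.37 -0.17] M [-0.01 -0.04  0.  ] q [-0.5   0.16  2.01 -0.    0.97 -0.1 ]
corral xy of TCP [-0.228  -0.2417]
[np.float64(3.06), np.float64(0.12), np.float64(1.08), np.float64(-0.055)]
[np.float64(3.05), np.float64(0.29), np.float64(1.08), np.float64(-0.055)]
[np.float64(3.03), np.float64(0.46), np.float64(1.08), np.float64(-0.055)]
[np.float64(3.0), np.float64(0.62), np.float64(1.08), np.float64(-0.055)]
[np.float64(2.96), np.float64(0.79), np.float64(1.08), np.float64(-0.055)]
[np.float64(2.91), np.float64(0.95), np.float64(1.08), np.float64(-0.055)]
[np.float64(2.86), np.float64(1.11), np.float64(1.08), np.float64(-0.055)]
[np.float64(2.79), np.float64(1.27), np.float64(1.08), np.float64(-0.055)]
[np.float64(2.72), np.float64(1.42), np.float64(1.08), np.float64(-0.055)]
[np.float64(2.64), np.float64(1.57), np.float64(1.08), np.float64(-0.055)]
```

Request:
drive_tool:
  deltas:
    - [3.1, 0.1, 1.0, -0.056]
    - [3.1, 0.3, 1.0, -0.056]
    - [3.0, 0.5, 1.0, -0.056]
    - [3.0, 0.6, 1.0, -0.056]
    - [3.0, 0.8, 1.0, -0.056]
    - [2.9, 1.0, 1.0, -0.056]
    - [2.9, 1.1, 1.0, -0.056]
    - [2.8, 1.3, 1.0, -0.056]
    - [2.8, 1.4, 1.0, -0.056]
    - [2.7, 1.6, 1.0, -0.056]

```text
clock: 2.85
eef_pos: [0.5339, 0.0866, 0.1472]
ee_rot: [0.005, 0.641, 0.768, 0.001]
force: [0.5, -0.2, 0.2]
width: 0.504
```

```bash
python3 -c "
from h import *
rep();rows([.530,.0725,.14],np.pi/2+YC,5);f=grab('wrist','w1.png')
print(proj(f,[.530,.0725,.08]))"
```

```text
2.85 pos [0.5339 0.0866 0.1472] yaw 100.31 w 0.0443 F [ 0.48 -0.18  0.15] M [-0.07 -0.07 -0.03] q [ 0.14  0.44  1.89 -0.01  0.8  -0.03]
corral xy of TCP [-0.0509  0.026 ]
[np.float64(-0.26), np.float64(-0.13), np.float64(0.14), np.float64(0.005)]
[np.float64(-0.26), np.float64(-0.13), np.float64(0.14), np.float64(0.005)]
[np.float64(-0.26), np.float64(-0.13), np.float64(0.14), np.float64(0.005)]
[np.float64(-0.27), np.float64(-0.12), np.float64(0.14), np.float64(0.005)]
[np.float64(-0.27), np.float64(-0.12), np.float64(0.14), np.float64(0.005)]
(np.float64(277.2674731007702), np.float64(253.18846721467273))
```

View pics/w1.png

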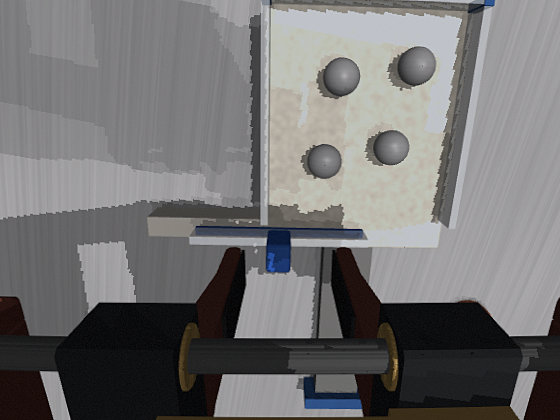

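```bash
python3 -c "
from h import *
f=grab('wrist')
c=np.array([.530,.0725])
for z in (.08,.052):
  for a,b in [(-8,-10),(8,-10),(8,10),(-8,10)]:
    print(z,a,b,np.round(proj(f,list(c+a/1e3*EX+b/1e3*EY)+[z]),1))
im=cv2.imread('pics/w1.png')[210:290,230:330];cv2.imwrite('pics/w1c.png',cv2.resize(im,None,fx=7,fy=7))"
```

```text
0.08 -8 -10 [261.7 271. ]
0.08 8 -10 [286.6 271.6]
0.08 8 10 [287.5 242.9]
0.08 -8 10 [261.9 242.3]
0.052 -8 -10 [264.1 252.7]
0.052 8 -10 [286.3 253.2]
0.052 8 10 [287.1 227.1]
0.052 -8 10 [264.3 226.6]
```

View pics/w1c.png

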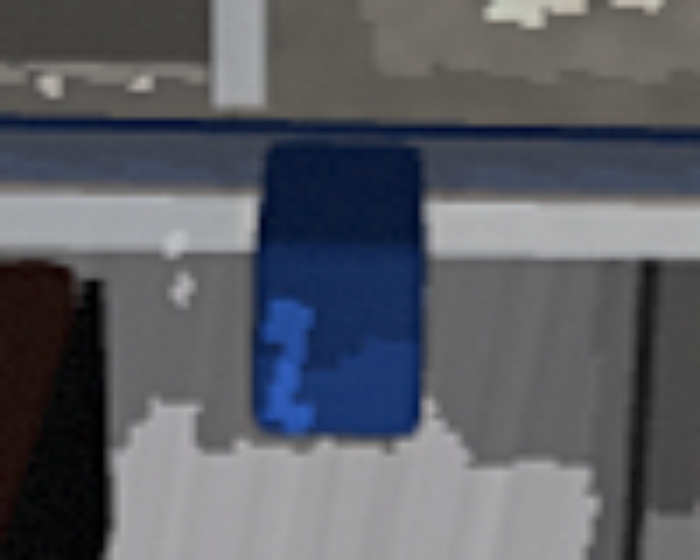

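Request:
drive_tool:
  deltas:
    - [-0.7, -0.2, 0, 0.014]
    - [-0.7, -0.2, 0, 0.013]
    - [0, 0, 1.0, 0]
    - [0, 0, 1.3, 0]
    - [0, 0, 1.3, 0]
    - [0, 0, 1.3, 0]
    - [0, 0, 1.0, 0]
    - [0, 0, 0.5, 0]
    - [0, 0, 0.2, 0]
    - [0, 0, 0, 0]

```text
clock: 4.2
eef_pos: [0.5329, 0.0693, 0.0775]
ee_rot: [0.005, 0.653, 0.758, 0.001]
force: [-1.5, -0.5, 2.1]
width: 0.5
```

```bash
python3 -c "
from h import *
rep();rows([.5328,.0719,.079],np.pi/2+YC,1)"
```

```text
4.2 pos [0.5329 0.0693 0.0775] yaw 98.5 w 0.044 F [-1.46 -0.52  2.08] M [-0.15  0.19  0.05] q [ 0.11  0.55  1.92 -0.01  0.66 -0.03]
corral xy of TCP [-0.0546  0.0091]
[np.float64(0.26), np.float64(0.03), np.float64(-0.15), np.float64(-0.004)]
```

Request:
drive_tool:
  deltas:
    - [0.3, 0, -0.2, 0]
    - [0, 0, 0, 0]
    - [0, 0, 0, 0]
    - [0, 0, 0, 0]
    - [0, 0, 0, 0]
    - [0, 0, 0, 0]
    - [0, 0, 0, 0]
    - [0, 0, 0, 0]
    - [0, 0, 0, 0]
    - [0, 0, 0, 0]
  jaw: -1
  newtons: 20

```text
clock: 5.45
eef_pos: [0.5327, 0.0727, 0.08]
ee_rot: [0.005, 0.652, 0.758, 0.002]
force: [-0.7, 0.5, 0.6]
width: 0.181
```

```bash
python3 -c "
from h import *
rep()"
```

```text
5.45 pos [0.5327 0.0727 0.08  ] yaw 98.55 w 0.0159 F [-0.67  0.53  0.63] M [-0.02  0.13  0.1 ] q [ 0.12  0.55  1.92 -0.01  0.66 -0.03]
corral xy of TCP [-0.0543  0.0125]
```

Gripped at 16 mm wide. Now I'll slide the gate shut, easing into the stop.

Request:
drive_tool:
  deltas:
    - [0, 0.6, 0, 0]
    - [0, 0.9, 0, 0]
    - [0, 0.9, 0, 0]
    - [0, 0.9, 0, 0]
    - [0, 0.9, 0, 0]
    - [0, 0.7, 0, 0]
    - [0, 0.5, 0, 0]
    - [0, 0.3, 0, 0]
    - [0, 0.2, 0, 0]
    - [0, 0, 0, 0]

```text
clock: 6.7
eef_pos: [0.5869, 0.0812, 0.0799]
ee_rot: [-0.001, 0.652, 0.758, -0.005]
force: [-0.5, 0.7, -1.3]
width: 0.182
```

```bash
python3 -c "
from h import *
rep();grab('scene','s2.png');grab('top','t2.png')"
```

```text
6.7 pos [0.5869 0.0812 0.0799] yaw 98.57 w 0.016 F [-0.5   0.68 -1.26] M [ 0.2  -0.49  0.1 ] q [ 0.12  0.61  1.79 -0.01  0.75 -0.02]
corral xy of TCP [0.0006 0.0126]
```

Request:
drive_tool:
  deltas:
    - [0, 0.2, 0, 0]
    - [0, 0.2, 0, 0]
    - [0, 0.2, 0, 0]
    - [0, 0.2, 0, 0]
    - [0, 0.2, 0, 0]
    - [0, 0.2, 0, 0]
    - [0, 0, 0, 0]
    - [0, 0, 0, 0]
    - [0, 0, 0, 0]
    - [0, 0, 0, 0]

```text
clock: 8.05
eef_pos: [0.5873, 0.0813, 0.0797]
ee_rot: [-0.01, 0.653, 0.758, -0.015]
force: [-4.4, 0.8, 3.3]
width: 0.185
```

```bash
python3 -c "
from h import *
rep();grab('scene','s2.png');grab('top','t2.png')"
```

```text
8.05 pos [0.5873 0.0813 0.0797] yaw 98.52 w 0.0163 F [-4.42  0.8   3.33] M [0.05 0.11 0.05] q [ 0.12  0.62  1.77 -0.01  0.79 -0.02]
corral xy of TCP [0.001  0.0127]
```

View pics/s2.png

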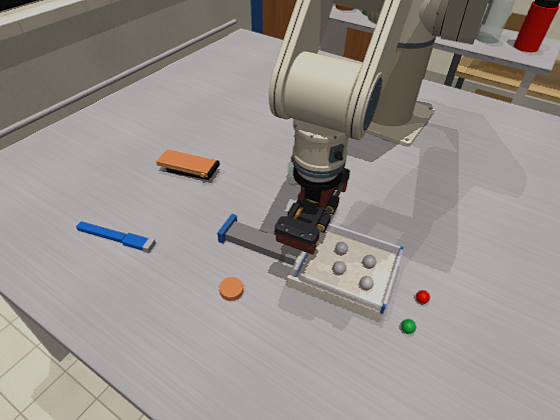

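Request:
drive_tool:
  deltas:
    - [0, 0, 0, 0]
    - [0, 0, 0, 0]
    - [0, 0, 0, 0]
    - [0, 0, -0.5, 0]
    - [0, 0, -2, 0]
    - [0, 0, -3, 0]
    - [0, 0, -3, 0]
    - [0, 0, -2, 0]
    - [0, 0, 0, 0]
    - [0, 0, 0, 0]
  jaw: 0

```text
clock: 9.4
eef_pos: [0.5939, 0.0825, 0.194]
ee_rot: [-0.007, 0.653, 0.757, -0.012]
force: [-0.1, -0.3, -0.4]
width: 0.499
```

```bash
python3 -c "
from h import *
rep();print(state()['ee_rot']);f=grab('wrist','w3.png');rows([.496,-.2443,.12],np.radians(105.3),10)"
```

```text
9.4 pos [0.5939 0.0825 0.194 ] yaw 98.5 w 0.0439 F [-0.13 -0.33 -0.41] M [-0.   -0.09  0.02] q [ 0.12  0.46  1.71 -0.01  1.   -0.02]
corral xy of TCP [0.0077 0.0129]
[-0.0068684   0.65271484  0.75747195 -0.01234549]
[np.float64(-3.09), np.float64(-1.45), np.float64(0.74), np.float64(-0.012)]
[np.float64(-3.07), np.float64(-1.49), np.float64(0.74), np.float64(-0.012)]
[np.float64(-3.05), np.float64(-1.52), np.float64(0.74), np.float64(-0.012)]
[np.float64(-3.03), np.float64(-1.56), np.float64(0.74), np.float64(-0.012)]
[np.float64(-3.01), np.float64(-1.6), np.float64(0.74), np.float64(-0.012)]
[np.float64(-3.0), np.float64(-1.63), np.float64(0.74), np.float64(-0.012)]
[np.float64(-2.98), np.float64(-1.67), np.float64(0.74), np.float64(-0.012)]
[np.float64(-2.96), np.float64(-1.7), np.float64(0.74), np.float64(-0.012)]
[np.float64(-2.94), np.float64(-1.74), np.float64(0.74), np.float64(-0.012)]
[np.float64(-2.91), np.float64(-1.77), np.float64(0.74), np.float64(-0.012)]
```

View pics/w3.png

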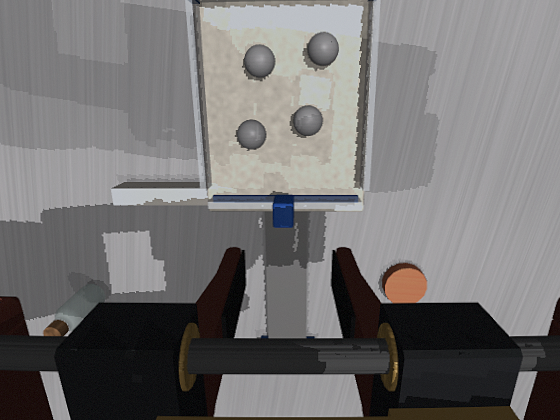

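```bash
cat >> h.py <<'E'
from scipy.spatial.transform import Rotation as Ro
def rows(tgt,yaw,n,vary=None):
    p,ps,st=pose();w,x,y,z=st['ee_rot'];R=Ro.from_quat([x,y,z,w])
    dy=(yaw-ps+np.pi)%(2*np.pi)-np.pi; d=(np.array(tgt)-p)/n
    for i in range(n):
        Ri=Ro.from_euler('z',dy*i/n)*R
        print([float(round(v,2)) for v in 100*Ri.inv().apply(d)]+[float(round(-dy/n,3))])
    print('toolz',np.round(R.as_matrix()[:,2],4))
E
python3 -c "
from h import *
rows([.496,-.2443,.14],np.radians(105.3),10)"
```

```text
[-3.08, -1.44, 0.6, -0.012]
[-3.07, -1.47, 0.6, -0.012]
[-3.05, -1.51, 0.6, -0.012]
[-3.03, -1.54, 0.6, -0.012]
[-3.01, -1.58, 0.6, -0.012]
[-2.99, -1.62, 0.6, -0.012]
[-2.97, -1.65, 0.6, -0.012]
[-2.95, -1.69, 0.6, -0.012]
[-2.93, -1.72, 0.6, -0.012]
[-2.91, -1.76, 0.61, -0.012]
toolz [-0.0265 -0.0097 -0.9996]
```

Request:
drive_tool:
  deltas:
    - [-3.1, -1.4, 0.3, -0.012]
    - [-3.1, -1.5, 0.3, -0.012]
    - [-3.1, -1.5, 0.3, -0.012]
    - [-3.1, -1.5, 0.5, -0.012]
    - [-3.1, -1.6, 0.7, -0.012]
    - [-3.1, -1.6, 0.7, -0.012]
    - [-3.1, -1.7, 0.7, -0.012]
    - [-3.0, -1.7, 0.7, -0.012]
    - [-3.0, -1.7, 0.7, -0.012]
    - [-2.0, -1.2, 0.5, -0.012]
  jaw: 1

```text
clock: 10.7
eef_pos: [0.4939, -0.2471, 0.1351]
ee_rot: [-0.015, 0.603, 0.798, -0.015]
force: [-0.1, -0.1, -0.4]
width: 0.999
```

```bash
python3 -c "
from h import *
rep();f=grab('wrist','w4.png');rows([.496,-.2443,.14],np.radians(105.3),2)
a=np.radians(105.3);tx=np.array([np.cos(a),np.sin(a)]);ty=np.array([-np.sin(a),np.cos(a)])
c=np.array([.496,-.2443])
for u,v,z in [(0,31,.026),(0,-31,.026),(18,26,.032),(18,-26,.032)]: print(np.round(proj(f,list(c+u/1e3*tx+v/1e3*ty)+[z]),1))
"
```

```text
10.7 pos [ 0.4939 -0.2471  0.1351] yaw 105.82 w 0.0879 F [-0.05 -0.07 -0.38] M [ 0.04 -0.13  0.01] q [-0.47  0.49  1.84 -0.03  0.84 -0.73]
corral xy of TCP [-0.1412 -0.2977]
[0.18, 0.19, -0.28, 0.005]
[0.18, 0.19, -0.28, 0.005]
toolz [-0.0421 -0.0064 -0.9991]
[256.3 210.9]
[340.5 212.6]
[261.8 189.3]
[335.6 190.6]
```

View pics/w4.png

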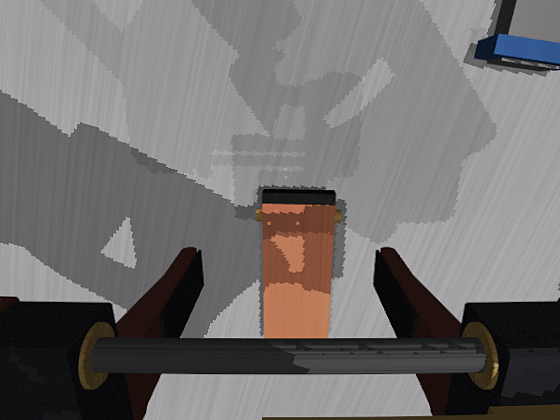

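```bash
python3 -c "
from h import *
rows([.4962,-.2450,.034],np.radians(105.3),8)
"
```

```text
[0.03, 0.1, 1.25, 0.001]
[0.03, 0.1, 1.25, 0.001]
[0.03, 0.1, 1.25, 0.001]
[0.03, 0.1, 1.25, 0.001]
[0.03, 0.1, 1.25, 0.001]
[0.03, 0.1, 1.25, 0.001]
[0.03, 0.1, 1.25, 0.001]
[0.03, 0.1, 1.25, 0.001]
toolz [-0.0421 -0.0064 -0.9991]
```

Request:
drive_tool:
  deltas:
    - [0, 0.1, 0.8, 0.001]
    - [0, 0.1, 1.2, 0.001]
    - [0, 0.1, 1.3, 0.001]
    - [0, 0.1, 1.3, 0.001]
    - [0, 0.1, 1.3, 0.001]
    - [0.1, 0.1, 1.3, 0.001]
    - [0.1, 0.1, 1.3, 0.001]
    - [0.1, 0.1, 0.9, 0.001]
    - [0, 0, 0.3, 0]
    - [0, 0, 0, 0]

```text
clock: 12.0
eef_pos: [0.4953, -0.2411, 0.0282]
ee_rot: [-0.017, 0.606, 0.795, -0.016]
force: [0.1, -0.3, 0.4]
width: 0.999
```

```bash
python3 -c "
from h import *
rep();f=grab('scene','s5.png');grab('wrist','w5.png');rows([.4962,-.2450,.032],np.radians(105.3),1)
im=cv2.imread('pics/s5.png')[100:220,120:280];cv2.imwrite('pics/s5c.png',cv2.resize(im,None,fx=5,fy=5))
"
```

```text
12.0 pos [ 0.4953 -0.2411  0.0282] yaw 105.39 w 0.0879 F [ 0.06 -0.35  0.43] M [-0.03 -0.08  0.  ] q [-0.46  0.67  1.87 -0.04  0.65 -0.7 ]
corral xy of TCP [-0.1389 -0.2919]
[-0.38, -0.05, -0.34, 0.002]
toolz [-0.0452 -0.0045 -0.999 ]
```

View pics/s5c.png

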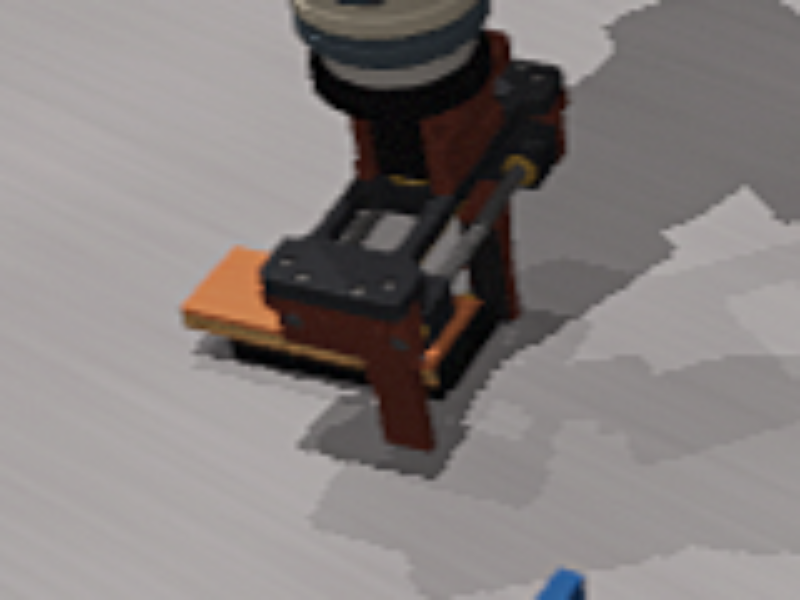

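View pics/w5.png

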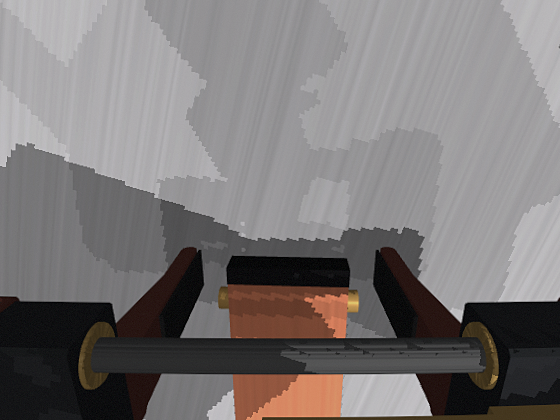

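```bash
python3 -c "
from h import *
f=grab('wrist')
print(onz(f,225,298,.027),onz(f,352,301,.027),onz(f,288.5,299.5,.027))
for p in [(228,257),(349,258),(349,286),(230,286)]:print(p,onz(f,*p,.032))
w,x,y,z=state()['ee_rot'];R=Ro.from_quat([x,y,z,w]).as_matrix();print(state()['eef_pos']+.006*R[:,2])
"
```

```text
[ 0.46897901 -0.25428804  0.027     ] [ 0.52437791 -0.23907322  0.027     ] [ 0.49687324 -0.24656741  0.027     ]
(228, 257) [ 0.46643478 -0.23135913  0.032     ]
(349, 258) [ 0.51514146 -0.21738782  0.032     ]
(349, 286) [ 0.51924979 -0.22978182  0.032     ]
(230, 286) [ 0.47022349 -0.24455657  0.032     ]
[ 0.49533851 -0.24125541  0.02273933]
```

Request:
drive_tool:
  deltas:
    - [-0.3, 0, -0.3, 0]
    - [-0.15, 0, -0.1, 0]
    - [0, 0, 0, 0]
    - [0, 0, 0, 0]
    - [0, 0, 0, 0]
    - [0, 0, 0, 0]
    - [0, 0, 0, 0]
    - [0, 0, 0, 0]
    - [0, 0, 0, 0]
    - [0, 0, 0, 0]
  jaw: -1
  newtons: 5

```text
clock: 13.4
eef_pos: [0.4976, -0.2463, 0.034]
ee_rot: [-0.016, 0.606, 0.795, -0.015]
force: [-0.1, 0.2, -0.4]
width: 0.705
```

```bash
python3 -c "
from h import *
rep();p,ps,st=pose();rows([p[0],p[1],p[2]+.1],ps,10)
"
```

```text
13.4 pos [ 0.4976 -0.2463  0.034 ] yaw 105.38 w 0.0621 F [-0.14  0.21 -0.39] M [-0.02 -0.08 -0.02] q [-0.47  0.66  1.86 -0.04  0.66 -0.71]
corral xy of TCP [-0.1375 -0.2975]
[0.01, -0.04, -1.0, -0.0]
[0.01, -0.04, -1.0, -0.0]
[0.01, -0.04, -1.0, -0.0]
[0.01, -0.04, -1.0, -0.0]
[0.01, -0.04, -1.0, -0.0]
[0.01, -0.04, -1.0, -0.0]
[0.01, -0.04, -1.0, -0.0]
[0.01, -0.04, -1.0, -0.0]
[0.01, -0.04, -1.0, -0.0]
[0.01, -0.04, -1.0, -0.0]
toolz [-0.0434 -0.0055 -0.999 ]
```

Request:
drive_tool:
  deltas:
    - [-0.05, 0, -1.0, 0]
    - [-0.2, -0.05, -1.1, 0]
    - [-0.3, -0.05, -1.1, 0]
    - [-0.4, -0.05, -1.0, 0]
    - [-0.5, -0.05, -1.0, 0]
    - [-0.6, -0.05, -0.9, 0]
    - [-0.7, -0.05, -0.9, 0]
    - [-0.8, -0.05, -0.8, 0]
    - [-0.9, -0.05, -0.7, 0]
    - [-0.9, -0.05, -0.6, 0]

```text
clock: 14.65
eef_pos: [0.5122, -0.3021, 0.1312]
ee_rot: [-0.016, 0.606, 0.795, -0.015]
force: [-0.7, -0.4, -1.5]
width: 0.704
```

```bash
python3 -c "
from h import *
rep();f=grab('scene','s6.png');
im=cv2.imread('pics/s6.png')[60:220,100:300];cv2.imwrite('pics/s6c.png',cv2.resize(im,None,fx=4,fy=3.75))
"
```

```text
14.65 pos [ 0.5122 -0.3021  0.1312] yaw 105.4 w 0.0619 F [-0.75 -0.42 -1.49] M [-0.06 -0.13  0.02] q [-0.54  0.54  1.75 -0.04  0.88 -0.79]
corral xy of TCP [-0.1316 -0.3549]
```

View pics/s6c.png

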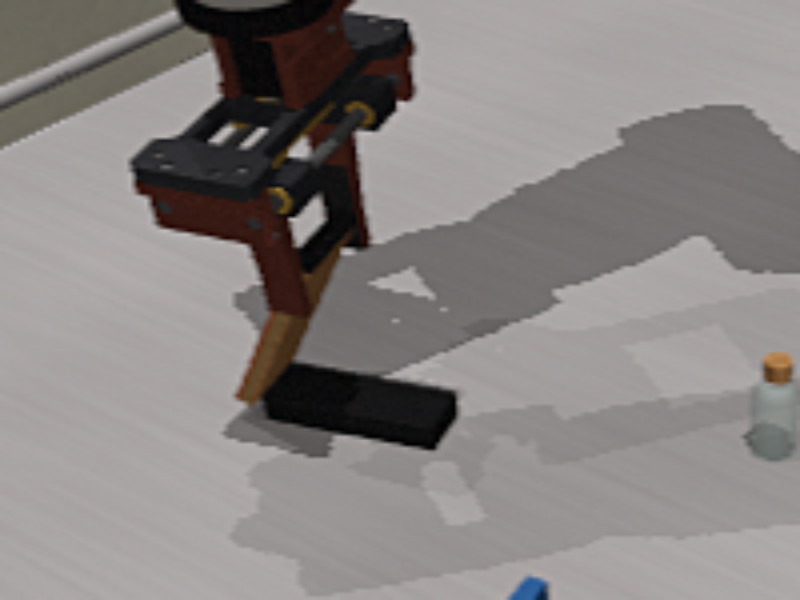

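Request:
drive_tool:
  deltas:
    - [-0.9, 0, -0.5, 0]
    - [-0.9, -0.05, -0.5, 0]
    - [-0.9, 0, -0.5, 0]
    - [-0.9, -0.05, -0.5, 0]
    - [-0.8, 0, -0.6, 0]
    - [-0.5, -0.05, -1.0, 0]
    - [0, 0, -1.2, 0]
    - [0, -0.05, -1.2, 0]
    - [0, 0, 0, 0]
    - [0, 0, 0, 0]

```text
clock: 15.95
eef_pos: [0.527, -0.3536, 0.1959]
ee_rot: [-0.015, 0.606, 0.795, -0.015]
force: [0.0, 0.2, -1.0]
width: 0.701
```

```bash
python3 -c "
from h import *
rep();f=grab('scene','s7.png');grab('wrist','w7.png')
im=cv2.imread('pics/s7.png')[60:220,100:300];cv2.imwrite('pics/s7c.png',cv2.resize(im,None,fx=4,fy=3.75))
"
```

```text
15.95 pos [ 0.527  -0.3536  0.1959] yaw 105.37 w 0.0617 F [ 0.04  0.17 -0.97] M [ 0.02 -0.15  0.04] q [-0.6   0.51  1.62 -0.03  1.04 -0.85]
corral xy of TCP [-0.1247 -0.408 ]
```

View pics/s7c.png

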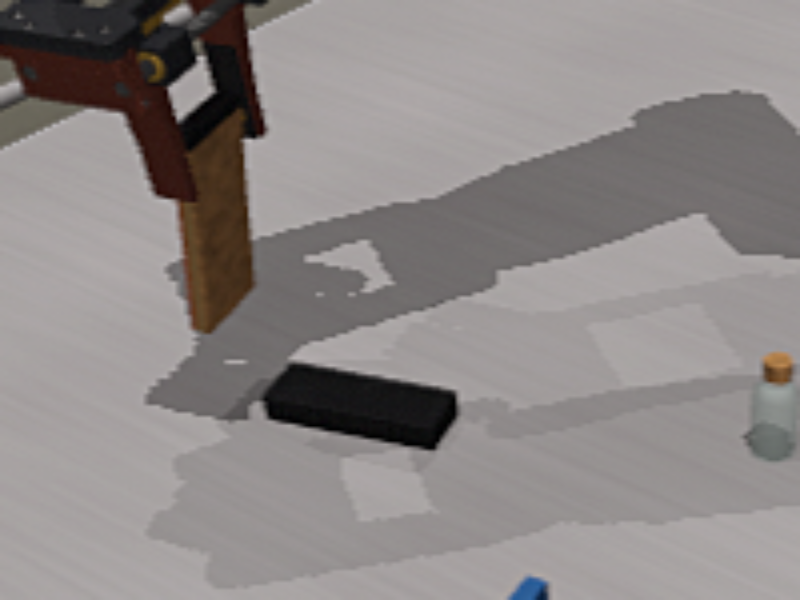

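View pics/w7.png

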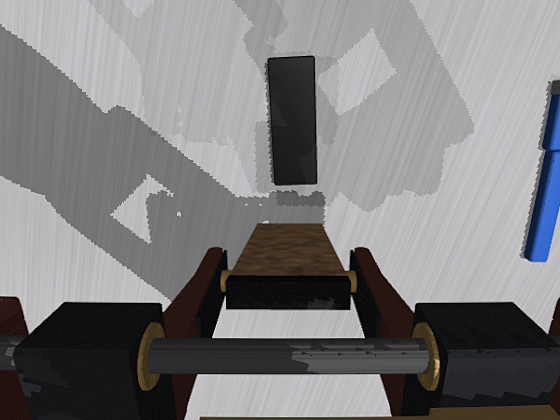

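```bash
python3 -c "
from h import *
import itertools
f=grab('wrist')
def seg(a,b,L):
    o,d1=ray(f,*a);_,d2=ray(f,*b)
    t=L/np.linalg.norm(d1-d2); return o+t*d1,o+t*d2   # assumes same depth
A,B=seg((257,224),(322.5,224),.052);print(A,B)
w,x,y,z=state()['ee_rot'];R=Ro.from_quat([x,y,z,w]).as_matrix();g=state()['eef_pos']+.006*R[:,2];print('grasp',g)
m=(A+B)/2-g; print('foot rel pivot: along toolx,y,z',m@R, np.degrees(np.arctan2(m@R[:,0],-m[2])))
"
```

```text
[ 0.50141794 -0.37445197  0.07154408] [ 0.55152443 -0.36072198  0.0693471 ]
grasp [ 0.52671651 -0.35372641  0.18961501]
foot rel pivot: along toolx,y,z [-0.01399832  0.00120709  0.11914746] -6.699588639957923
```

```bash
cat >> h.py <<'E'
def cor(x,y): return ORG+(x+.0005)*EX+y*EY
def go(x,y,z,n,yaw=98.75):  # grasp point target in corral frame
    st=state();w,a,b,c=st['ee_rot'];R=Ro.from_quat([a,b,c,w]).as_matrix()
    g=np.array([*cor(x,y),z]); rows(g-.006*R[:,2],np.radians(yaw),n)
def grasp():
    st=state();w,a,b,c=st['ee_rot'];R=Ro.from_quat([a,b,c,w]).as_matrix();g=np.array(st['eef_pos'])+.006*R[:,2]
    d=g[:2]-cor(0,0); print('grasp corral',np.round([d@EX,d@EY,g[2]],4),'toolz',np.round(R[:,2],3)); return g,R
E
python3 -c "
from h import *
go(0,-.125,.19,10)"
```

```text
[2.67, 1.57, -0.06, 0.012]
[2.68, 1.54, -0.05, 0.012]
[2.7, 1.51, -0.05, 0.012]
[2.72, 1.48, -0.05, 0.012]
[2.74, 1.45, -0.05, 0.012]
[2.75, 1.42, -0.05, 0.012]
[2.77, 1.38, -0.05, 0.012]
[2.79, 1.35, -0.05, 0.012]
[2.8, 1.32, -0.04, 0.012]
[2.82, 1.29, -0.04, 0.012]
toolz [-0.043  -0.0057 -0.9991]
```

Request:
drive_tool:
  deltas:
    - [2.0, 1.2, -0.05, 0.012]
    - [2.7, 1.6, -0.05, 0.012]
    - [2.8, 1.6, -0.05, 0.012]
    - [2.8, 1.5, -0.05, 0.012]
    - [2.8, 1.5, -0.05, 0.012]
    - [2.8, 1.5, -0.05, 0.012]
    - [2.8, 1.4, -0.05, 0.012]
    - [2.8, 1.4, -0.05, 0.012]
    - [2.9, 1.4, -0.05, 0.012]
    - [2.9, 1.4, -0.05, 0.012]

```text
clock: 17.35
eef_pos: [0.6121, -0.0486, 0.1909]
ee_rot: [-0.017, 0.656, 0.755, -0.018]
force: [-0.1, 0.9, -2.5]
width: 0.705
```

```bash
python3 -c "
from h import *
rep();grasp();f=grab('scene','s8.png');grab('wrist','w8.png');go(0,-.125,.144,10)
im=cv2.imread('pics/s8.png')[60:300,150:400];cv2.imwrite('pics/s8c.png',cv2.resize(im,None,fx=2.5,fy=2.5))
"
```

```text
17.35 pos [ 0.6121 -0.0486  0.1909] yaw 98.05 w 0.062 F [-0.06  0.92 -2.5 ] M [ 0.06 -0.1   0.  ] q [-0.09  0.49  1.66 -0.01  1.03 -0.23]
corral xy of TCP [ 0.0058 -0.1195]
grasp corral [ 0.005  -0.1195  0.1849] toolz [-0.049 -0.004 -0.999]
[-0.07, -0.04, 0.41, -0.001]
[-0.07, -0.04, 0.41, -0.001]
[-0.07, -0.04, 0.41, -0.001]
[-0.07, -0.04, 0.41, -0.001]
[-0.07, -0.04, 0.41, -0.001]
[-0.07, -0.04, 0.41, -0.001]
[-0.07, -0.04, 0.41, -0.001]
[-0.07, -0.04, 0.41, -0.001]
[-0.07, -0.04, 0.41, -0.001]
[-0.07, -0.04, 0.41, -0.001]
toolz [-0.0485 -0.0034 -0.9988]
```

View pics/s8c.png

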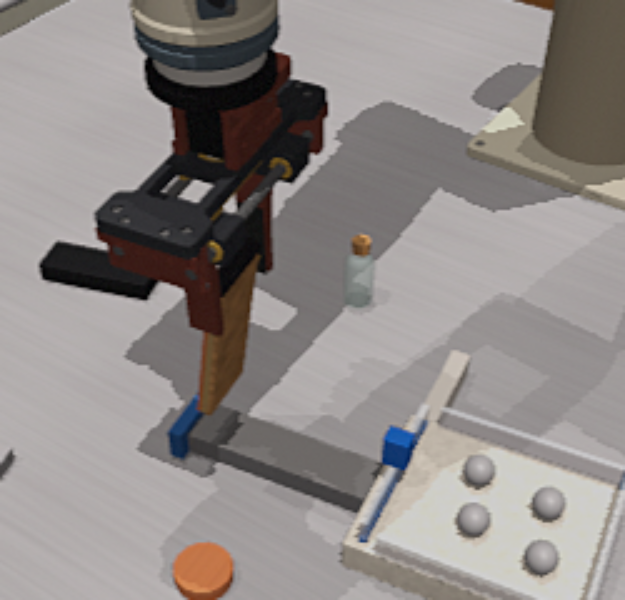

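View pics/w8.png

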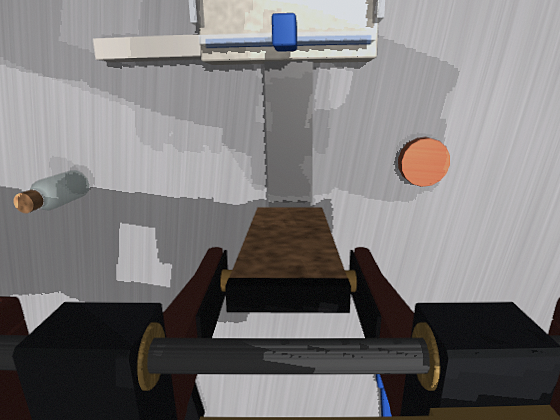

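```bash
cat >> h.py <<'E'
def tilt(f,a,b):
    o,d1=ray(f,*a);_,d2=ray(f,*b);t=.052/np.linalg.norm(d1-d2);m=o+t*(d1+d2)/2
    g,R=grasp();m=m-g;e=np.array([EY[0],EY[1]])
    y=m[:2]@e; print('foot cork edge rel pivot: y',round(y,4),'x',round(m[:2]@EX,4),'z',round(m[2],4),'tilt deg (+ = foot to gate)',np.degrees(np.arctan2(y,-m[2])-np.arctan2(6,122)))
E
python3 -c "
from h import *
tilt(grab('wrist','w9.png'),(257,207),(325,207))"
```

```text
grasp corral [ 0.005  -0.1193  0.1849] toolz [-0.049 -0.004 -0.999]
foot cork edge rel pivot: y 0.0037 x -0.0026 z -0.1135 tilt deg (+ = foot to gate) -0.9666617363800375
```

View pics/w9.png

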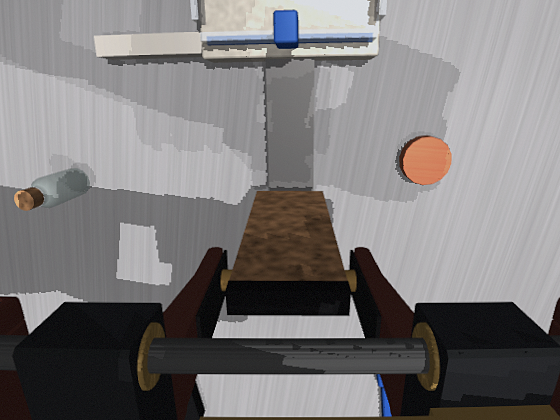

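Request:
drive_tool:
  deltas:
    - [0, 0, 0, 0]
    - [0, 0, 0, 0]
    - [0, 0, 0, 0]
    - [0, 0, 0, 0]
    - [-0.2, -0.1, 0, -0.002]
    - [-0.2, -0.2, 0, -0.002]
    - [-0.2, -0.2, 0, -0.002]
    - [0, 0, 0, -0.002]
    - [0, 0, 0, -0.002]
    - [0, 0, 0, 0]
  newtons: 30

```text
clock: 18.75
eef_pos: [0.6067, -0.0588, 0.1908]
ee_rot: [-0.018, 0.651, 0.758, -0.018]
force: [0.4, 0.2, -2.7]
width: 0.695
```

```bash
python3 -c "
from h import *
rep();grasp();grab('wrist','w10.png')
"
```

```text
18.75 pos [ 0.6067 -0.0588  0.1908] yaw 98.66 w 0.0612 F [ 0.39  0.15 -2.69] M [-0.02 -0.13  0.  ] q [-0.11  0.49  1.67 -0.01  1.03 -0.26]
corral xy of TCP [-0.0012 -0.1287]
grasp corral [-0.002  -0.1287  0.1848] toolz [-0.05  -0.005 -0.999]
```

View pics/w10.png

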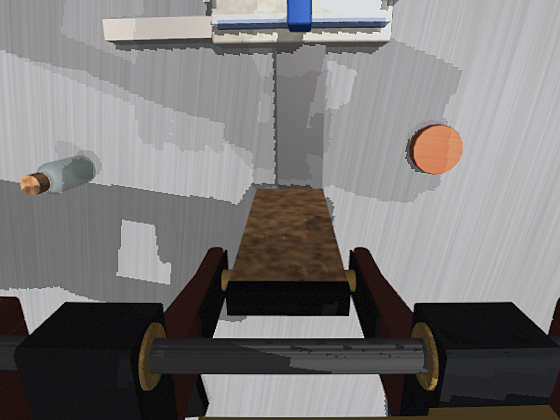

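```bash
python3 -c "
from h import *
f=grab('wrist')
tilt(f,(255,188),(323.5,188))
# Method 2: assume depth known by rotating 122 about pivot: find angle from row
g,R=grasp()
for a in range(-15,31,3):
    t=np.radians(a); e=np.array([*EY,0]);fo=g+.122*np.sin(t)*e-.122*np.cos(t)*np.array([0,0,1])+.006*(np.cos(t)*e+np.sin(t)*np.array([0,0,1]))
    print(a,np.round(proj(f,fo),1))
"
```

```text
grasp corral [-0.002  -0.1287  0.1848] toolz [-0.05  -0.005 -0.999]
foot cork edge rel pivot: y 0.0166 x -0.005 z -0.1157 tilt deg (+ = foot to gate) 5.3677042008768865
grasp corral [-0.002  -0.1287  0.1848] toolz [-0.05  -0.005 -0.999]
-15 [295.7 238.3]
-12 [295.8 230.5]
-9 [295.9 222.6]
-6 [295.9 214.9]
-3 [296.  207.1]
0 [296.  199.3]
3 [296.  191.6]
6 [296.  183.9]
9 [296.  176.2]
12 [296.  168.5]
15 [295.9 160.7]
18 [295.9 153. ]
21 [295.8 145.3]
24 [295.7 137.6]
27 [295.6 129.8]
30 [295.5 122.1]
```

```bash
python3 -c "
from h import *
go(0.002,-.026,.152,10)
"
```

```text
[1.03, 0.05, 0.33, -0.0]
[1.03, 0.05, 0.33, -0.0]
[1.03, 0.05, 0.33, -0.0]
[1.03, 0.06, 0.33, -0.0]
[1.03, 0.06, 0.33, -0.0]
[1.03, 0.06, 0.33, -0.0]
[1.03, 0.06, 0.33, -0.0]
[1.03, 0.06, 0.33, -0.0]
[1.03, 0.06, 0.33, -0.0]
[1.03, 0.06, 0.33, -0.0]
toolz [-0.0502 -0.0046 -0.9987]
```

Request:
drive_tool:
  deltas:
    - [1.0, 0.05, 0.1, 0]
    - [1.1, 0.05, 0.2, 0]
    - [1.1, 0.05, 0.3, 0]
    - [1.1, 0.05, 0.3, 0]
    - [1.1, 0.05, 0.4, 0]
    - [1.1, 0.05, 0.4, 0]
    - [1.1, 0.05, 0.4, 0]
    - [1.1, 0.05, 0.4, 0]
    - [1.0, 0.05, 0.4, 0]
    - [0.6, 0.05, 0.4, 0]

```text
clock: 20.1
eef_pos: [0.5934, 0.0517, 0.1555]
ee_rot: [-0.018, 0.651, 0.759, -0.018]
force: [-0.1, -1.0, -2.4]
width: 0.699
```

```bash
python3 -c "
from h import *
rep();grasp();grab('wrist','w11.png');grab('scene','s11.png')
im=cv2.imread('pics/s11.png')[100:320,200:420];cv2.imwrite('pics/s11c.png',cv2.resize(im,None,fx=2.7,fy=2.7))
go(0.002,-.026,.145,1)
"
```

```text
20.1 pos [0.5934 0.0517 0.1555] yaw 98.71 w 0.0615 F [-0.14 -1.04 -2.42] M [-0.16 -0.18  0.1 ] q [ 0.07  0.52  1.72 -0.    0.95 -0.08]
corral xy of TCP [ 0.0025 -0.0175]
grasp corral [ 0.0017 -0.0175  0.1495] toolz [-0.05  -0.004 -0.999]
[-0.85, 0.08, 0.42, -0.0]
toolz [-0.0512 -0.0045 -0.9987]
```

View pics/s11c.png

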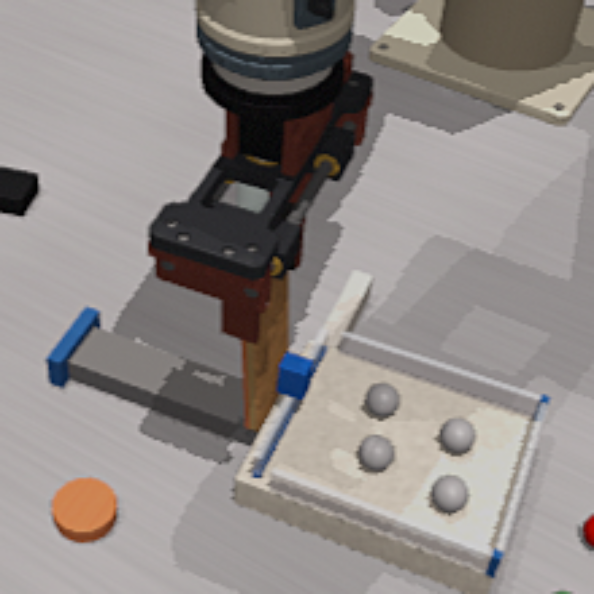

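View pics/w11.png

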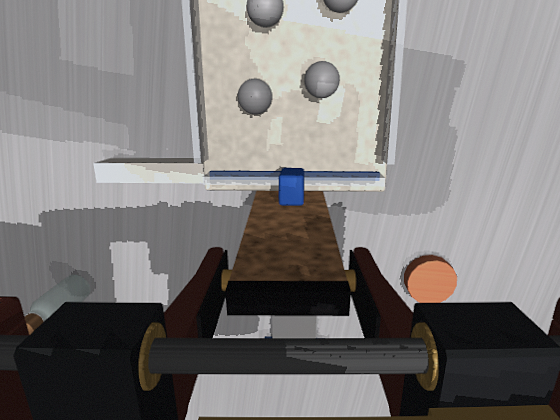

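Request:
drive_tool:
  deltas:
    - [-0.3, 0.05, 0, 0]
    - [-0.3, 0, 0, 0]
    - [-0.3, 0, 0.1, 0]
    - [0, 0, 0.1, 0]
    - [0, 0, 0.1, 0]
    - [0, 0, 0.1, 0]
    - [0, 0, 0.1, 0]
    - [0, 0, 0.1, 0]
    - [0, 0, 0, 0]
    - [0, 0, 0, 0]

```text
clock: 21.45
eef_pos: [0.5957, 0.0407, 0.153]
ee_rot: [-0.017, 0.651, 0.758, -0.018]
force: [0.0, -0.2, -1.2]
width: 0.701
```

```bash
python3 -c "
from h import *
rep();g,R=grasp();f=grab('wrist','w12.png')
for a in range(-3,19,3):
    t=np.radians(a); e=np.array([*EY,0]);fo=g+.122*np.sin(t)*e-.122*np.cos(t)*np.array([0,0,1])+.006*(np.cos(t)*e+np.sin(t)*np.array([0,0,1]))
    print(a,np.round(proj(f,fo),1))
"
```

```text
21.45 pos [0.5957 0.0407 0.153 ] yaw 98.66 w 0.0617 F [ 0.01 -0.15 -1.25] M [-0.02 -0.07 -0.02] q [ 0.05  0.52  1.72 -0.    0.95 -0.1 ]
corral xy of TCP [ 0.0031 -0.0287]
grasp corral [ 0.0023 -0.0287  0.147 ] toolz [-0.049 -0.005 -0.999]
-3 [295.8 207. ]
0 [295.8 199.3]
3 [295.9 191.5]
6 [295.9 183.8]
9 [295.8 176.1]
12 [295.8 168.4]
15 [295.8 160.6]
18 [295.7 152.9]
```

View pics/w12.png

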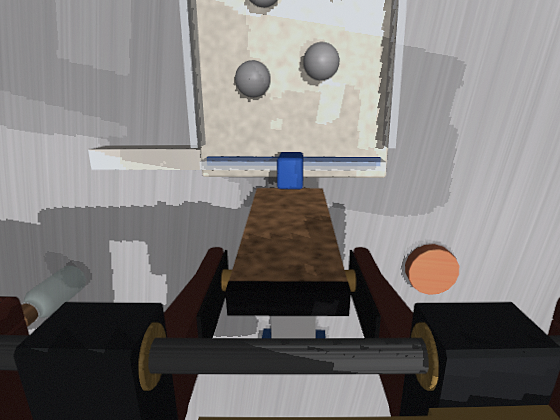

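Request:
drive_tool:
  deltas:
    - [-0.3, 0, 0.2, 0]
    - [-0.45, 0, 0.2, 0]
    - [-0.5, 0, 0.15, 0]
    - [-0.5, 0, 0.15, 0]
    - [-0.5, 0, 0.15, 0]
    - [-0.5, 0, 0.15, 0]
    - [-0.5, 0, 0.17, 0]
    - [-0.5, 0, 0.2, 0]
    - [-0.5, 0, 0.22, 0]
    - [-0.4, 0, 0.2, 0]
  newtons: 5

```text
clock: 22.75
eef_pos: [0.605, -0.0088, 0.1373]
ee_rot: [-0.014, 0.651, 0.759, -0.017]
force: [-1.2, -1.7, 2.9]
width: 0.705
```

```bash
python3 -c "
from h import *
rep();grasp();grab('wrist','w13.png');grab('scene','s13.png')
im=cv2.imread('pics/s13.png')[100:320,200:420];cv2.imwrite('pics/s13c.png',cv2.resize(im,None,fx=2.7,fy=2.7))
"
```

```text
22.75 pos [ 0.605  -0.0088  0.1373] yaw 98.72 w 0.0621 F [-1.22 -1.68  2.86] M [-0.34  0.03  0.07] q [-0.03  0.55  1.72 -0.01  0.92 -0.18]
corral xy of TCP [ 0.0048 -0.079 ]
grasp corral [ 0.004  -0.079   0.1313] toolz [-0.043 -0.006 -0.999]
```

View pics/s13c.png

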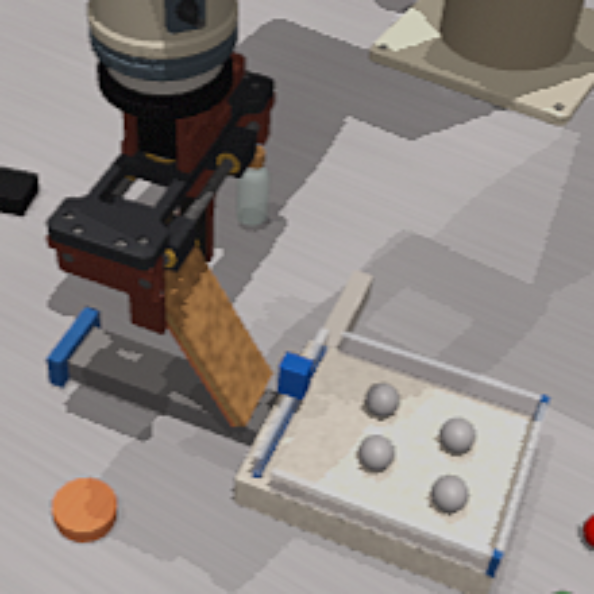

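View pics/w13.png

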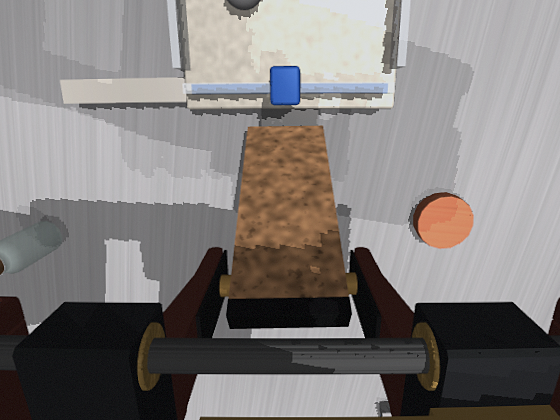

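Request:
drive_tool:
  deltas:
    - [-0.58, 0, 0.2, 0]
    - [-0.56, 0, 0.3, 0]
    - [-0.55, 0, 0.35, 0]
    - [-0.52, 0, 0.36, 0]
    - [-0.51, 0, 0.4, 0]
    - [-0.48, 0, 0.42, 0]
    - [-0.47, 0, 0.44, 0]
    - [-0.43, 0, 0.47, 0]
    - [-0.28, 0, 0.32, 0]
    - [-0.27, 0, 0.33, 0]

```text
clock: 24.1
eef_pos: [0.6096, -0.057, 0.0971]
ee_rot: [-0.016, 0.651, 0.758, -0.017]
force: [-0.4, 0.8, -1.5]
width: 0.706
```

```bash
python3 -c "
from h import *
rep();grasp();grab('wrist','w14.png');grab('scene','s14.png')
im=cv2.imread('pics/s14.png')[100:320,200:420];cv2.imwrite('pics/s14c.png',cv2.resize(im,None,fx=2.7,fy=2.7))
"
```

```text
24.1 pos [ 0.6096 -0.057   0.0971] yaw 98.7 w 0.0622 F [-0.4   0.75 -1.54] M [ 0.14 -0.15  0.03] q [-0.11  0.62  1.71 -0.01  0.86 -0.25]
corral xy of TCP [ 0.002  -0.1273]
grasp corral [ 0.0012 -0.1273  0.0911] toolz [-0.046 -0.005 -0.999]
```

View pics/s14c.png

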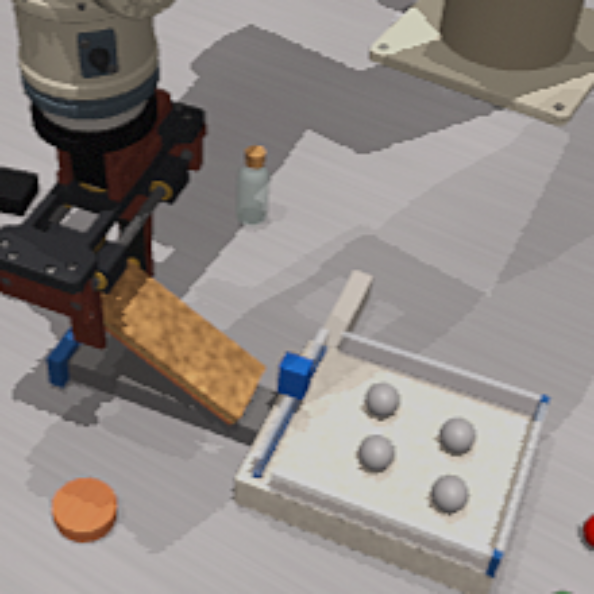

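View pics/w14.png

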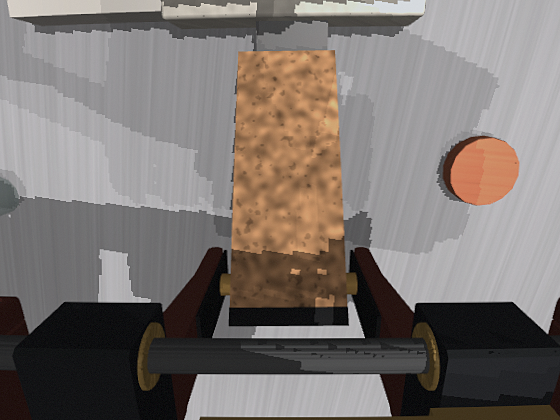

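```bash
python3 -c "
from h import *
go(0,-.130,.034,10)
"
```

```text
[-0.03, 0.02, 0.57, -0.0]
[-0.03, 0.02, 0.57, -0.0]
[-0.03, 0.02, 0.57, -0.0]
[-0.03, 0.02, 0.57, -0.0]
[-0.03, 0.02, 0.57, -0.0]
[-0.03, 0.02, 0.57, -0.0]
[-0.03, 0.02, 0.57, -0.0]
[-0.03, 0.02, 0.57, -0.0]
[-0.03, 0.02, 0.57, -0.0]
[-0.03, 0.02, 0.57, -0.0]
toolz [-0.0464 -0.0048 -0.9989]
```

Request:
drive_tool:
  deltas:
    - [0, 0, 0.5, 0]
    - [-0.03, 0, 0.6, 0]
    - [-0.03, 0.03, 0.6, 0]
    - [-0.03, 0.03, 0.6, 0]
    - [-0.03, 0.03, 0.6, 0]
    - [-0.03, 0.03, 0.6, 0]
    - [-0.03, 0.03, 0.6, 0]
    - [-0.03, 0.03, 0.5, 0]
    - [-0.03, 0.03, 0.4, 0]
    - [-0.03, 0, 0.3, 0]

```text
clock: 25.45
eef_pos: [0.6099, -0.06, 0.0404]
ee_rot: [-0.016, 0.651, 0.759, -0.017]
force: [-0.4, 0.1, -0.7]
width: 0.708
```

```bash
python3 -c "
from h import *
rep();grasp();grab('wrist','w15.png');grab('scene','s15.png')
im=cv2.imread('pics/s15.png')[100:320,200:420];cv2.imwrite('pics/s15c.png',cv2.resize(im,None,fx=2.7,fy=2.7))
go(0,-.130,.026,10)
"
```

```text
25.45 pos [ 0.6099 -0.06    0.0404] yaw 98.72 w 0.0623 F [-0.39  0.11 -0.68] M [-0.11 -0.12  0.05] q [-0.11  0.71  1.72 -0.02  0.76 -0.25]
corral xy of TCP [ 0.0018 -0.1304]
grasp corral [ 0.001  -0.1304  0.0344] toolz [-0.046 -0.005 -0.999]
[0.0, -0.01, 0.08, -0.0]
[0.0, -0.01, 0.08, -0.0]
[0.0, -0.01, 0.08, -0.0]
[0.0, -0.01, 0.08, -0.0]
[0.0, -0.01, 0.08, -0.0]
[0.0, -0.01, 0.08, -0.0]
[0.0, -0.01, 0.08, -0.0]
[0.0, -0.01, 0.08, -0.0]
[0.0, -0.01, 0.08, -0.0]
[0.0, -0.01, 0.08, -0.0]
toolz [-0.0459 -0.0053 -0.9989]
```

View pics/s15c.png

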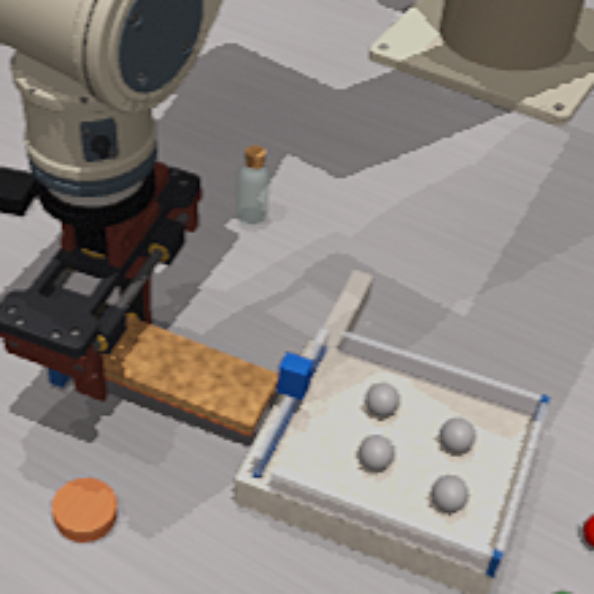

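View pics/w15.png

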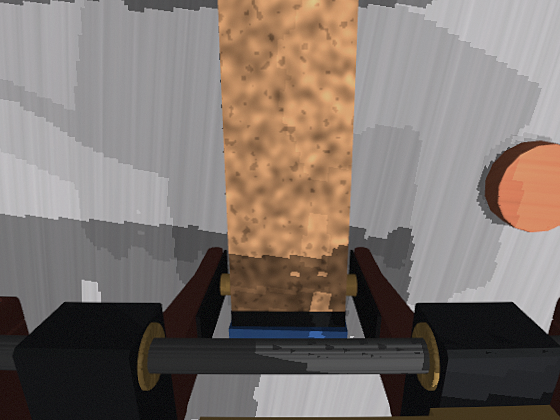

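Now the last 8 mm down, gently.

Request:
drive_tool:
  deltas:
    - [0, 0, 0.15, 0]
    - [0, -0.02, 0.15, 0]
    - [0, -0.02, 0.15, 0]
    - [0, -0.02, 0.15, 0]
    - [0, 0, 0.15, 0]
    - [0, 0, 0.1, 0]
    - [0, 0, 0.1, 0]
    - [0, 0, 0.1, 0]
    - [0, 0, 0, 0]
    - [0, 0, 0, 0]

```text
clock: 26.8
eef_pos: [0.6092, -0.0602, 0.0324]
ee_rot: [-0.015, 0.651, 0.759, -0.017]
force: [0.1, 0.0, 0.3]
width: 0.709
```

```bash
python3 -c "
from h import *
rep();grasp();grab('wrist','w16.png');grab('scene','s16.png')
im=cv2.imread('pics/s16.png')[180:300,200:340];cv2.imwrite('pics/s16c.png',cv2.resize(im,None,fx=5,fy=5,interpolation=cv2.INTER_CUBIC))
"
```

```text
26.8 pos [ 0.6092 -0.0602  0.0324] yaw 98.73 w 0.0624 F [0.12 0.03 0.3 ] M [-0.13 -0.04  0.02] q [-0.11  0.72  1.72 -0.02  0.75 -0.25]
corral xy of TCP [ 0.0012 -0.1305]
grasp corral [ 0.0004 -0.1305  0.0264] toolz [-0.045 -0.006 -0.999]
```

View pics/s16c.png

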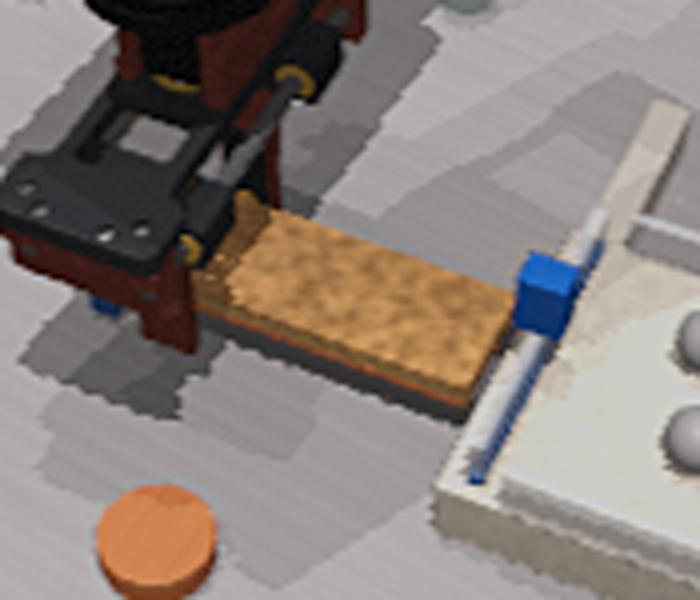

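```bash
python3 -c "
from h import *
f=grab('scene')
for p in [(517,293),(466,390)]:
    q=onz(f,200+(p[0]+.5)/5-.5,180+(p[1]+.5)/5-.5,.032);d=q[:2]-cor(0,0);print(q,np.round([d@EX,d@EY],4))
"
```

```text
[0.56444467 0.05560646 0.032     ] [-0.026  -0.0092]
[0.61634084 0.06445783 0.032     ] [ 0.0267 -0.0084]
```

Request:
drive_tool:
  deltas:
    - [0, 0, 0, 0]
    - [0, 0, 0, 0]
    - [0, 0, 0, 0]
    - [0, 0, 0, 0]
    - [0, 0, -0.5, 0]
    - [0, 0.05, -1.5, 0]
    - [0, 0.1, -2.5, 0]
    - [0, 0.1, -3, 0]
    - [0, 0.1, -3, 0]
    - [0, 0, -3, 0]
  jaw: 1

```text
clock: 28.2
eef_pos: [0.6184, -0.0585, 0.1731]
ee_rot: [-0.016, 0.651, 0.759, -0.017]
force: [0.2, -0.4, 0.5]
width: 1.0
```

```bash
python3 -c "
from h import *
rep();grasp();grab('wrist','w17.png');grab('scene','s17.png')
im=cv2.imread('pics/s17.png')[180:300,200:340];cv2.imwrite('pics/s17c.png',cv2.resize(im,None,fx=5,fy=5,interpolation=cv2.INTER_CUBIC))
"
```

```text
28.2 pos [ 0.6184 -0.0585  0.1731] yaw 98.71 w 0.088 F [ 0.17 -0.39  0.5 ] M [-0.03 -0.18 -0.01] q [-0.11  0.52  1.66 -0.01  1.   -0.25]
corral xy of TCP [ 0.0105 -0.1302]
grasp corral [ 0.0097 -0.1302  0.1671] toolz [-0.047 -0.005 -0.999]
```

View pics/s17c.png

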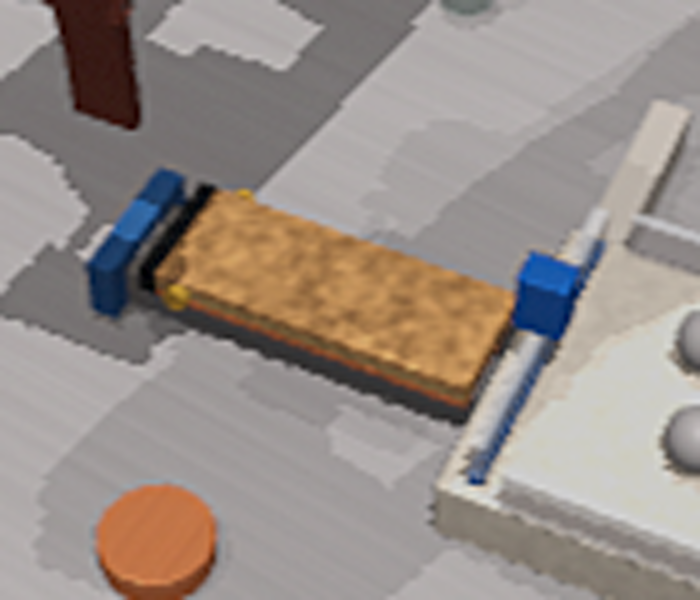

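View pics/w17.png

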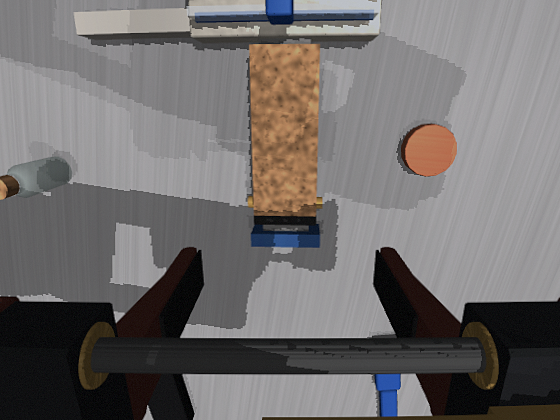

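```bash
python3 -c "
from h import *
f=grab('scene','s18.png');c=lambda p:onz(f,200+(p[0]+.5)/5-.5,180+(p[1]+.5)/5-.5,.032)
P=[]
for p in [(517,293),(466,390),(208,184),(145,280)]:
    q=c(p);d=q[:2]-cor(0,0);P.append([d@EX,d@EY+.078]);print(np.round(P[-1],4))
P=np.array(P);print('centre rel mid',P.mean(0),'angle deg',np.degrees(np.arctan2(*((P[0]+P[1]-P[2]-P[3])))))
q=onz(f,200+(552)/5,180+(268)/5,.08);d=q[:2]-cor(0,0);print('handle top centre',d@EX,d@EY)
rep()"
```

```text
[-0.026   0.0688]
[0.0267 0.0696]
[-0.0264 -0.0677]
[ 0.0304 -0.0649]
centre rel mid [0.00118388 0.00146671] angle deg -0.7212292925284075
handle top centre -0.0016032833491885594 0.011810903523184318
28.35 pos [ 0.6196 -0.0587  0.1736] yaw 98.71 w 0.0881 F [ 0.06  0.6  -0.51] M [-0.   -0.06 -0.01] q [-0.11  0.52  1.66 -0.01  1.   -0.25]
corral xy of TCP [ 0.0116 -0.1305]
```

View pics/s18.png

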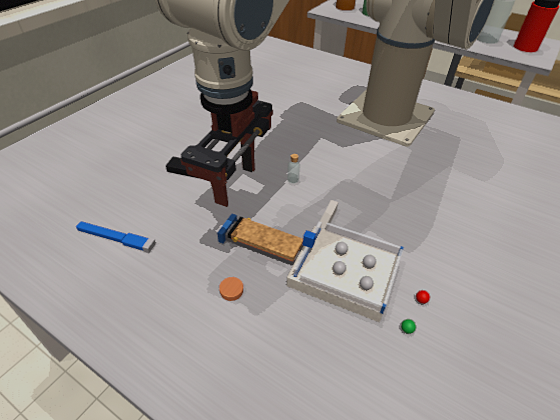

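The tile lies flat and cork side up between the lip (227,227) and the gate. Four balls are in the pen, the handle is at the shut position (310,238), and the weight, vial and wand are where they started. I'm handing in now.

```bash
python3 -c "
from h import *
print(ticket.hand_in())"
```

```text
the job is handed in; nothing more can be done
None
```

The gate is shut and the tile lies flat on the runway stand, cork side up. I handed the job in at about 28 s of the 64 s allowed; the hand-in gave no verdict.

**What I did:** I slid the gate to its hard stop. I then picked the tile up on its brass buttons with 5 N, tipped it over its own end onto the stand, lowered it until it lay flat, let go and backed off.

**Last checks, from the scene camera:**
- **Tile:** the centre is about 1.2 mm across and 1.5 mm along from the stand's middle, and its length is within 1° of the stand's line. It looks flat and still.
- **Gate:** the handle measures about 1–2 mm from the shut position, which is within the measuring error.
- **Balls and other objects:** all four balls are in the pen. The weight, vial and wand look unmoved; I judged that by eye.
- **Robot:** the gripper is open, about 14 cm up, and touching nothing.

**What was off:**
- **Tool tilt:** the tool leaned about 2.7° during the job, and it did not affect where the tile ended up.
- **Near the gate:** while carrying the tile I overshot by about 8 mm towards the gate handle, then backed off before setting the tile down. I did not see it touch.

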